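# Close down the camp kitchen

### The job

Close down the camp kitchen: lay every jar on its side in the open upper end of the sloping rack, cap on the side with the ledge, so that it rolls down and queues under the bars, and stack all the flat fish tins squarely, lying flat, in one pile in the middle of the tan silicone lid. Last of all, with the food away, sweep a finger along the switch panel so that every toggle is off. Leave the enamel cup where it stands.

Things in the scene. Friction and masses are not known exactly. Their poses are not given: they have to be found in the camera images.
- rack_entry (a point): Fixed sloping jar rack: open-topped metal channel 300 mm long, 100 mm wide inside, walls 4 mm thick and 30 mm above the floor, falling at 15 degrees. Point on its middle line in the open upper part, where a jar's centre is when laid on the floor there. Level frame: x downhill as seen from above, y across to the ledge side, z up. Floor runs on 65 mm uphill; top end open.
- rack_ledge (a point): Same rack: on the ledge's top, level with the entry. The ledge runs all along the +y wall, 14 mm wide, 7 mm above the floor. A jar's narrow cap passes over it; the wide body rides up on it and sits crooked. Frame as the entry's.
- rack_bars (a point): Same rack: upper end of the two bars over the queue, 60 mm downhill of the entry. 6 mm thick, 27 mm to -y and 22 mm to +y of the middle line, they run to the low stop 53 mm above the floor; a cross strip (top 63 mm above the floor) joins them here. Jars go in above them: laid at the entry and let go, a jar rolls down by itself. Frame as the entry's.
- rack_low (a point): Same rack: where the first jar's centre rests, against the low stop. Frame inclined with the floor: x down the slope, y to the ledge side, z square to the floor. Waiting jars touch, so up to four centres lie at x = 0, -46, -92 and -138 mm.
- lid_top (a point): Tan silicone pan lid, a flat round disc 150 mm across and 6 mm thick with a small tab at its edge, fixed on the table; point at the centre of its top, z up.
- panel_top (a point): Black switch panel fixed on the table, 85 x 222 mm, 40 mm high; point at the centre of its top face, z up. y runs along the row of four steel toggles, towards off. Their pivots are on the top face at y = -84, -32, 20 and 72 mm, x = 0. Toggles are 8 mm thick with a rounded end 40 mm from the pivot.
- panel_row (a point): Same panel: start of the row, 130 mm to -y of the panel's centre and 31 mm above its top face. On, a toggle leans 0.35 rad to -y (end 38 mm above the top face); off, up to 0.85 rad to +y (end 28 mm above). Shut fingertips drawn level from here 250 mm to +y, their ends at this height, knock each toggle over and pass above it.
- jar0_c (a point): Small white jar lying on its side, may be absent; 92 mm long: body 46 mm across, 76 mm long, then a dark cap 26 mm across, 16 mm long. Point mid-length on its axis, 23 mm above what it lies on (the body's middle is 8 mm from it, away from the cap). x points along the axis to the cap; y, z turn as it rolls. Rolls if pushed, not by itself on the level. 0.13 to 0.25 kg.
- jar0_cap (a point): Centre of the end face of that jar's cap, 46 mm from the jar's middle along its axis.
- jar1_c (a point): Small white jar lying on its side, may be absent; 92 mm long: body 46 mm across, 76 mm long, then a dark cap 26 mm across, 16 mm long. Point mid-length on its axis, 23 mm above what it lies on (the body's middle is 8 mm from it, away from the cap). x points along the axis to the cap; y, z turn as it rolls. Rolls if pushed, not by itself on the level. 0.13 to 0.25 kg.
- jar1_cap (a point): Centre of the end face of that jar's cap, 46 mm from the jar's middle along its axis.
- jar2_c (a point): Small white jar lying on its side, may be absent; 92 mm long: body 46 mm across, 76 mm long, then a dark cap 26 mm across, 16 mm long. Point mid-length on its axis, 23 mm above what it lies on (the body's middle is 8 mm from it, away from the cap). x points along the axis to the cap; y, z turn as it rolls. Rolls if pushed, not by itself on the level. 0.13 to 0.25 kg.
- jar2_cap (a point): Centre of the end face of that jar's cap, 46 mm from the jar's middle along its axis.
- jar3_c (a point): Small white jar lying on its side, may be absent; 92 mm long: body 46 mm across, 76 mm long, then a dark cap 26 mm across, 16 mm long. Point mid-length on its axis, 23 mm above what it lies on (the body's middle is 8 mm from it, away from the cap). x points along the axis to the cap; y, z turn as it rolls. Rolls if pushed, not by itself on the level. 0.13 to 0.25 kg.
- jar3_cap (a point): Centre of the end face of that jar's cap, 46 mm from the jar's middle along its axis.
- tin0_c (a point): Flat oblong metal fish tin lying flat, may be absent; 58 mm along x, 96 mm along y, 24 mm high; point at its centre (12 mm above what it lies on). 0.1 to 0.21 kg.
- tin1_c (a point): Flat oblong metal fish tin lying flat, may be absent; 58 mm along x, 96 mm along y, 24 mm high; point at its centre (12 mm above what it lies on). 0.1 to 0.21 kg.
- tin2_c (a point): Flat oblong metal fish tin lying flat, may be absent; 58 mm along x, 96 mm along y, 24 mm high; point at its centre (12 mm above what it lies on). 0.1 to 0.21 kg.
- sw0 (a joint): Toggle 0 counted along the panel's +y: 0 fully on (leaning to -y), 0.35 upright, 1.2 rad fully off (leaning to +y). Stays where it is left; about 1 N at its end moves it.
- sw1 (a joint): Toggle 1 counted along the panel's +y: 0 fully on (leaning to -y), 0.35 upright, 1.2 rad fully off (leaning to +y). Stays where it is left; about 1 N at its end moves it.
- sw2 (a joint): Toggle 2 counted along the panel's +y: 0 fully on (leaning to -y), 0.35 upright, 1.2 rad fully off (leaning to +y). Stays where it is left; about 1 N at its end moves it.
- sw3 (a joint): Toggle 3 counted along the panel's +y: 0 fully on (leaning to -y), 0.35 upright, 1.2 rad fully off (leaning to +y). Stays where it is left; about 1 N at its end moves it.
- cup_c (a point): Bystander: green enamel cup with a handle, 80 mm across, 75 mm high; point at its centre, 37 mm up. Not to be disturbed.
Things that resemble listed ones, but are neither listed nor needed, are in the scene too. What is shaped like the part that bears tin1_c but pink is not meant.

How it is judged:
On the way, in this order (a step that is already met when the one before it is completed fails the run):
1. all jars queue in the rack, caps to the ledge, and all tins are piled squarely on the lid, while the toggles are still on (x of jar0_c in the frame of rack_low between -0.15 and 0.012 m and y of jar0_c in the frame of rack_low between -0.012 and 0.012 m and z of jar0_c in the frame of rack_low between -0.008 and 0.008 m and y of each of jar0_cap, jar1_cap, jar2_cap, jar3_cap in the frame of rack_low above 0.032 m and x of jar1_c in the frame of rack_low between -0.15 and 0.012 m and y of jar1_c in the frame of rack_low between -0.012 and 0.012 m and z of jar1_c in the frame of rack_low between -0.008 and 0.008 m and x of jar2_c in the frame of rack_low between -0.15 and 0.012 m and y of jar2_c in the frame of rack_low between -0.012 and 0.012 m and z of jar2_c in the frame of rack_low between -0.008 and 0.008 m and x of jar3_c in the frame of rack_low between -0.15 and 0.012 m and y of jar3_c in the frame of rack_low between -0.012 and 0.012 m and z of jar3_c in the frame of rack_low between -0.008 and 0.008 m and horizontal distance between each of tin0_c, tin1_c, tin2_c and lid_top below 0.035 m and z of each of tin0_c, tin1_c, tin2_c in the frame of lid_top below 0.072 m and angle between each of tin0_c, tin1_c, tin2_c's own z axis and vertical below 0.06 rad and horizontal distance between tin0_c and tin1_c below 0.008 m and angle between the x axis of tin0_c and the x axis of tin1_c, either way round below 0.12 rad and horizontal distance between each of tin0_c, tin1_c and tin2_c below 0.008 m and angle between the x axis of each of tin0_c, tin1_c and the x axis of tin2_c, either way round below 0.12 rad and value of joint each of sw0, sw1, sw2, sw3 below 0.5 rad), for 0.2 s.
2. every toggle is off (value of joint each of sw0, sw1, sw2, sw3 above 0.8 rad), for 0.2 s.
At the end, for the whole second after the job is handed in: Jars queue under the bars (centre at most 150 mm up from the first place, within 12 mm of the middle line, on the floor within 8 mm), caps to the ledge; tins flat (0.06 rad), within 35 mm of the lid's centre and 8 mm and 0.12 rad of one another; toggles past 0.8 rad (all of step 2 and x of jar0_c in the frame of rack_low between -0.15 and 0.012 m and y of jar0_c in the frame of rack_low between -0.012 and 0.012 m and z of jar0_c in the frame of rack_low between -0.008 and 0.008 m and y of each of jar0_cap, jar1_cap, jar2_cap, jar3_cap in the frame of rack_low above 0.032 m and x of jar1_c in the frame of rack_low between -0.15 and 0.012 m and y of jar1_c in the frame of rack_low between -0.012 and 0.012 m and z of jar1_c in the frame of rack_low between -0.008 and 0.008 m and x of jar2_c in the frame of rack_low between -0.15 and 0.012 m and y of jar2_c in the frame of rack_low between -0.012 and 0.012 m and z of jar2_c in the frame of rack_low between -0.008 and 0.008 m and x of jar3_c in the frame of rack_low between -0.15 and 0.012 m and y of jar3_c in the frame of rack_low between -0.012 and 0.012 m and z of jar3_c in the frame of rack_low between -0.008 and 0.008 m and horizontal distance between each of tin0_c, tin1_c, tin2_c and lid_top below 0.035 m and z of each of tin0_c, tin1_c, tin2_c in the frame of lid_top below 0.072 m and angle between each of tin0_c, tin1_c, tin2_c's own z axis and vertical below 0.06 rad and horizontal distance between tin0_c and tin1_c below 0.008 m and angle between the x axis of tin0_c and the x axis of tin1_c, either way round below 0.12 rad and horizontal distance between each of tin0_c, tin1_c and tin2_c below 0.008 m and angle between the x axis of each of tin0_c, tin1_c and the x axis of tin2_c, either way round below 0.12 rad); the robot touches nothing.
It fails at once if the cup is moved more than 30 mm (distance of cup_c from where it was at the start of the episode above 0.03 m).
Of jar0, jar1, jar2, jar3 only 2 to 4 are there at a start; the rules pass over those that are not, and their reading is None.
Of tin0, tin1, tin2 only 2 to 3 are there at a start; the rules pass over those that are not, and their reading is None.
At some moment in a run one of tin0, tin1, tin2 may be knocked a few centimetres aside while the robot is not near it.
Once in a run the grip may slacken for a moment while it holds something.
It also fails if it takes over 210 s, if anything falls off the work surface, if the arm or the gripper's body presses on something with over 40 N, if the wrist force passes 120 N, or if a joint passes its speed limit or range.

### The arm

A 6-joint arm with a two-finger parallel gripper is mounted at the origin on the work surface. World frame = base frame: x ahead of the robot, y to its left, z up, the work surface at z = 0. Lengths are in m, angles in rad, forces in N, time in s.
With the tool pointing down it reaches from about 0.3 to 0.85 m from the base axis. Payload 5.4 kg.
Tool frame: the origin (TCP) lies at the very end of the fingers, on their centre line; the grasp point (between the pads) lies 19 mm behind it (env.grasp_offset is the z of the grasp point in the tool frame, in m); z points along the fingers, y is the direction in which the jaws open and shut (so a half turn about z gives the same grasp; the last joint's range is limited). The gripper opens to 85 mm and grips with 20 to 120 N. Pads are 22 mm wide; open, the fingers measure 114 mm over their backs; the gripper's body (76 mm by 85 mm) begins 54 mm behind the grasp point. The pads swing forward as they close: fully open they stand 13 mm farther back than shut.
Start: joints at [1.066, 0.158, 1.597, -0, 1.386, -0.21], TCP at [0.167, 0.55, 0.231] pointing down, gripper open.
Joint ranges: [-2.91, 2.91], [-0.94, 2.29], [0.18, 2.7], [-1.29, 4.43], [0.17, 2.64], [-3, 3]. Speed limits (rad/s): [2.57, 2.57, 3.14, 3.14, 3.14, 3.14].

### API

Orientations are given as a unit quaternion [w, x, y, z].
In Python, from bench import env gives the robot as it stands.
- The arm moves only by the shell command python3 -m handwheel 'ROWS' [FORCE]. ROWS is JSON, a list of rows, each a list of 5 numbers: the finger opening in mm, from 0 to 85.4, then the shift along the tool's x, y, z in units of 40 mm (1.0 is 40 mm), then the turn about the tool's z in units of 5 degrees (1.0 is 5 degrees). In form: [[claw, dx, dy, dz, roll], ...]. A call has exactly 5 rows; each row is the pose to reach, as a shift and turn from the pose commanded when the call began, along the tool's axes at that moment; what a row does not reach only later rows make up. A row lasts 1/12 s, in which the tool goes at most 41.7 mm and 7.16 degrees, less where a joint would pass 70% of its speed; a pose out of reach is approached as far as the arm can. A call with a gripper value outside its range is refused whole. The fingers move at their own pace and stop on an object; FORCE is the grip in N (left out, the last holds). Time passes only in rows, so rows that repeat a pose let the fingers close, or fill a call up. It gives the time, the measured TCP pose, the force and the opening at its end, in the units of the state.
- env.state(): the state, without advancing time (a new reading comes with each control period).
- env.camera(name): name is "scene" or "top" or "wrist"; returns the picture (400x640x3 uint8, red, green, blue); there is no depth.
- env.camera_params(name): a dict with "fx", "fy", "cx", "cy" (pixels), "T" (4x4, takes a point from camera to world coordinates). Camera axes: x right, y down, z forward; pixel columns grow to the right and rows downward; lengths in m; the calibration is good to about 2 mm. The wrist camera is an equidistant fisheye: a pixel r from the principal point sees the ray r / f radians off the axis. A picture is of the moment at which its call begins: read the wrist's pose just before it. camera_params takes no time and is no camera call; for the wrist camera it gives the pose at the moment of the call.
- env.close_job(): hands the job in, once; it reports no verdict.
The state is a dict: "time": time; "joints": joint angles; "dq": joint speeds; "effort": joint torques, N m; "eef_pos": TCP position; "ee_rot": TCP orientation; "force": force on the tool from outside, world axes, zero at the start; "torque": the same for the moment, N m; "width": finger opening in m.
Only numpy, scipy, OpenCV 4.12 (cv2) and the standard library are available. Lean on these libraries where they do the work, as an engineer would, in place of code of your own. Each camera call takes 0.05 s, during which the arm holds its last target. There are 200 camera calls.

## Working session

There is one attempt and no reset: what is moved stays moved. The work goes in short steps, Python scripts to look and compute and a shell command to move; the robot and the scene stay as the last step left them, time stands still between calls to the robot, and variables do not carry over. Pictures are saved under pics/ and viewed, about 12 in all and at most 16, crops included, and the job is handed in when it is done.

```bash
ls; mkdir -p pics; cat > h.py <<'E'
import numpy as np,cv2
from bench import env
from scipy.spatial.transform import Rotation as R
def rgb(n): return env.camera(n)
def save(im,name): cv2.imwrite('pics/'+name,im[:,:,::-1])
def ray(P,u,v,fish=False):
    T=np.array(P['T']);x=(u-P['cx'])/P['fx'];y=(v-P['cy'])/P['fy']
    if fish:
        r=np.hypot(x,y);d=np.array([np.sinc(r/np.pi)*x,np.sinc(r/np.pi)*y,np.cos(r)])
    else: d=np.array([x,y,1.])
    return T[:3,3],T[:3,:3]@d
def onz(P,u,v,z,fish=False):
    o,d=ray(P,u,v,fish);return o+d*(z-o[2])/d[2]
def proj(P,p):
    T=np.array(P['T']);c=T[:3,:3].T@(np.array(p)-T[:3,3]);return P['fx']*c[0]/c[2]+P['cx'],P['fy']*c[1]/c[2]+P['cy']
E
python3 - <<'E'
from h import *
np.set_printoptions(precision=3,suppress=True)
s=env.state();print({k:np.round(v,3) for k,v in s.items()})
for n in('top','scene'):
    save(rgb(n),n+'0.png');P=env.camera_params(n);print(n,P)
E
```

```text
pics
{'time': np.float64(0.0), 'joints': array([ 1.066,  0.159,  1.598,  0.   ,  1.386, -0.21 ]), 'dq': array([ 0.001, -0.   ,  0.001, -0.001, -0.   ,  0.   ]), 'effort': array([  0.002, -39.601, -33.143,  -0.   ,   0.009,  -0.   ]), 'eef_pos': array([0.167, 0.55 , 0.23 ]), 'ee_rot': array([-0.   ,  0.147,  0.989, -0.001]), 'force': array([1.078, 0.278, 0.157]), 'torque': array([ 0.051, -0.017,  0.027]), 'width': np.float64(0.085)}
top {'fx': 411.3931888490266, 'fy': 411.3931888490266, 'cx': 323.4445794756027, 'cy': 202.76273586659198, 'T': array([[ 0.004, -0.986,  0.168,  0.327],
       [-1.   , -0.003,  0.005, -0.01 ],
       [-0.005, -0.168, -0.986,  1.249],
       [ 0.   ,  0.   ,  0.   ,  1.   ]])}
scene {'fx': 438.65483894866594, 'fy': 438.65483894866594, 'cx': 323.12623015240416, 'cy': 187.8246629802294, 'T': array([[-0.048,  0.546, -0.836,  1.56 ],
       [ 0.999,  0.025, -0.041,  0.027],
       [-0.001, -0.837, -0.547,  0.782],
       [ 0.   ,  0.   ,  0.   ,  1.   ]])}
```

View pics/top0.png

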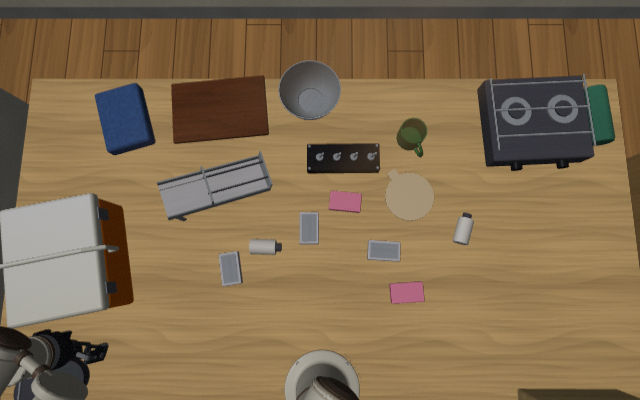

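View pics/scene0.png

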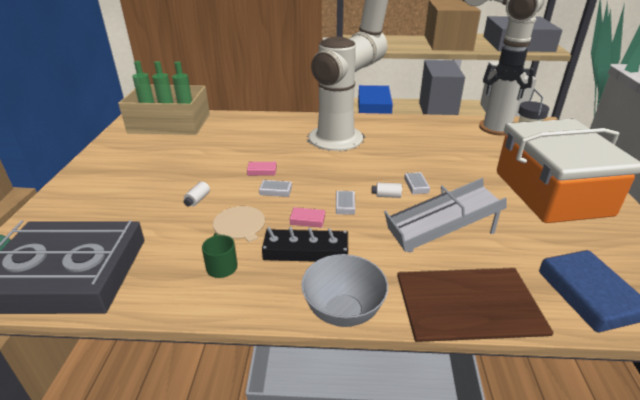

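```bash
python3 - <<'E'
from h import *
a=cv2.imread('pics/top0.png');b=cv2.imread('pics/scene0.png')
c1=cv2.resize(a[140:300,150:290],None,fx=3.7,fy=3.7,interpolation=cv2.INTER_CUBIC)  # 518x592
c2=cv2.resize(b[165:255,370:520],None,fx=5.3,fy=5.3,interpolation=cv2.INTER_CUBIC)
cv2.imwrite('pics/c1.png',c1);cv2.imwrite('pics/c2.png',c2)
E
```

```text
(no output)
```

View pics/c1.png

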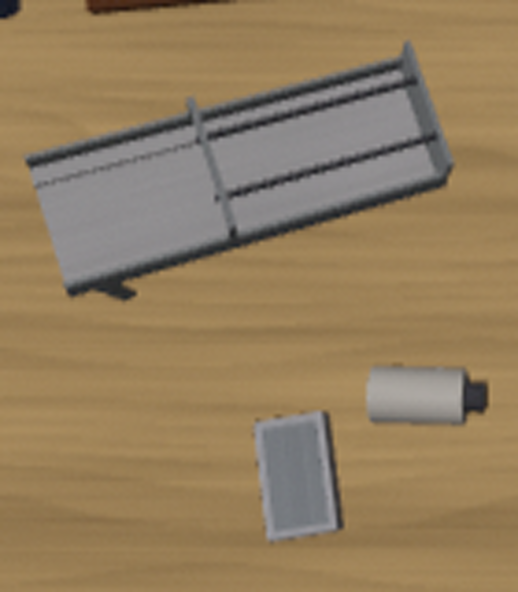

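View pics/c2.png

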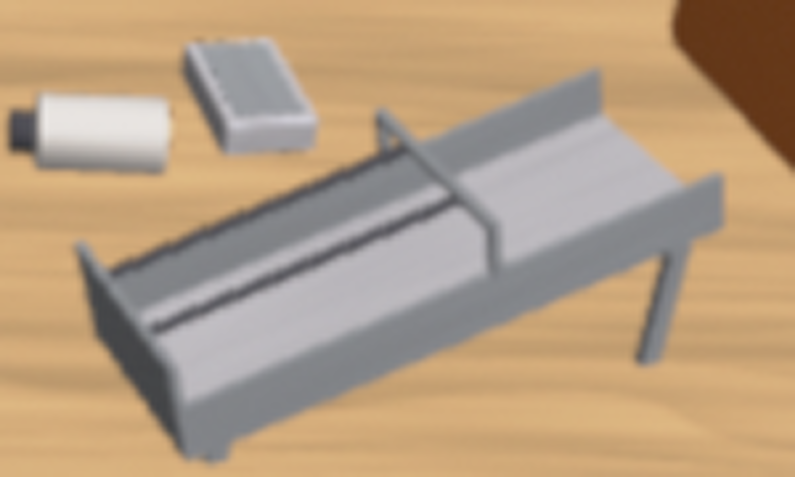

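```bash
python3 - <<'E'
from h import *
np.set_printoptions(precision=3,suppress=True)
im=cv2.imread('pics/top0.png');P=env.camera_params('top');S=env.camera_params('scene')
hsv=cv2.cvtColor(im,cv2.COLOR_BGR2HSV)
m=((hsv[...,1]<60)&(hsv[...,2]>60)).astype(np.uint8)
def comp(m,lo,hi,z,tag):
    n,l,s,c=cv2.connectedComponentsWithStats(m)
    for i in range(1,n):
        if lo<s[i,4]<hi and 130<c[i][1]<330 and 140<c[i][0]<520:
            r=cv2.minAreaRect(cv2.findContours((l==i).astype(np.uint8),0,2)[0][0]);b=cv2.boxPoints(r)
            print(tag,c[i].round(1),s[i,4],onz(P,*c[i],z),'box',np.array([onz(P,*p,z)[:2] for p in b]).ravel())
comp(m,100,3500,.024,'grey')
lid=((hsv[...,0]>8)&(hsv[...,0]<25)&(hsv[...,1]<110)&(hsv[...,2]>150)).astype(np.uint8)
comp(lid,800,3000,.006,'lid')
comp((hsv[...,2]<45).astype(np.uint8),300,4000,.04,'dark')
# rack corners from c1 crop px
for n,(a,b,z) in dict(hi_left=(27,160,.13),hi_right=(70,292,.13),lo_left=(408,45,.06),lo_right=(450,165,.06)).items():
    print(n,onz(P,150+a/3.7,140+b/3.7,z))
w=rgb('wrist');save(w,'w0.png');print(env.camera_params('wrist'))
E
```

```text
grey [308.5 227.6] 635 [0.46  0.041 0.024] box [0.507 0.07  0.507 0.013 0.414 0.012 0.414 0.069]
grey [462.9 230. ] 429 [ 0.454 -0.42   0.024] box [ 0.421 -0.385  0.503 -0.41   0.491 -0.455  0.41  -0.43 ]
grey [262.2 246.2] 397 [0.404 0.178 0.024] box [0.384 0.218 0.428 0.217 0.424 0.128 0.38  0.129]
grey [383.4 250.3] 643 [ 0.393 -0.182  0.024] box [ 0.367 -0.131  0.425 -0.136  0.42  -0.232  0.362 -0.227]
grey [229.8 268.2] 661 [0.339 0.272 0.024] box [0.383 0.31  0.391 0.249 0.296 0.233 0.288 0.293]
lid [408.6 195.1] 1924 [ 0.563 -0.265  0.006] box [ 0.492 -0.184  0.651 -0.202  0.637 -0.351  0.479 -0.33 ]
dark [514.5 148.5] 1075 [ 0.702 -0.584  0.04 ] box [ 0.705 -0.401  0.868 -0.497  0.676 -0.81   0.521 -0.711]
dark [331.9 158.8] 1216 [ 0.668 -0.028  0.04 ] box [ 0.627  0.047  0.715  0.048  0.715 -0.166  0.628 -0.165]
hi_left [0.571 0.459 0.13 ]
hi_right [0.471 0.42  0.13 ]
lo_left [0.683 0.186 0.06 ]
lo_right [0.583 0.15  0.06 ]
{'fx': 309.70691628693146, 'fy': 309.70691628693146, 'cx': 322.69306208693587, 'cy': 202.85236148211595, 'T': array([[ 0.291,  0.921,  0.258,  0.101],
       [ 0.957, -0.279, -0.08 ,  0.569],
       [-0.001,  0.27 , -0.963,  0.372],
       [ 0.   ,  0.   ,  0.   ,  1.   ]])}
```

View pics/w0.png

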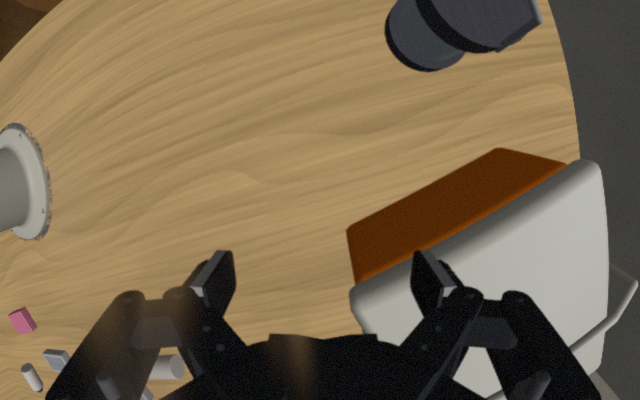

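```bash
cat >> h.py <<'E'
def tri(rays):
    A=np.zeros((3,3));b=np.zeros(3)
    for o,d in rays:
        d=d/np.linalg.norm(d);M=np.eye(3)-np.outer(d,d);A+=M;b+=M@o
    p=np.linalg.solve(A,b);return p,[float(np.linalg.norm(np.cross(d/np.linalg.norm(d),p-o)))*1000 for o,d in rays]
E
python3 - <<'E'
from h import *
np.set_printoptions(precision=4,suppress=True)
T=env.camera_params('top');S=env.camera_params('scene')
for n,a,b in [('hiL',(28,157),(722,176)),('hiN',(68,292),(600,70)),('loL',(408,45),(180,362)),('loN',(452,165),(80,243)),('stripL',(191,100),(497,228)),('stripN',(236,236),(380,112))]:
    p,r=tri([ray(T,150+a[0]/3.7-.4,140+a[1]/3.7-.4),ray(S,370+b[0]/5.3-.4,165+b[1]/5.3-.4)]);print(n,p,np.round(r,1))
E
```

```text
hiL [0.5767 0.464  0.1218] [0.4 0.4]
hiN [0.474  0.4289 0.1193] [1.7 1.7]
loL [0.6796 0.1867 0.0752] [1.6 1.6]
loN [0.5818 0.1476 0.0734] [0.1 0.1]
stripL [0.6224 0.3433 0.1186] [0.3 0.3]
stripN [0.5172 0.3048 0.1168] [1. 1.]
```

```bash
cat >> h.py <<'E'
def pose():
    s=env.state();q=s['ee_rot'];M=R.from_quat([q[1],q[2],q[3],q[0]]).as_matrix();return np.array(s['eef_pos']),M,s
def plan(tgt,yaw,n=None,frm=None):
    """yaw: world angle (deg) of tool y. prints per call the shift (units of 40mm, tool axes at call start) and roll"""
    if frm is None:
        p,M,s=pose();th=np.degrees(np.arctan2(M[1,1],M[0,1]))
    else: p,th=np.array(frm[0]),frm[1]
    D=np.array(tgt)-p;dy=(yaw-th+180)%360-180
    n=n or max(1,int(np.ceil(max(np.linalg.norm(D)/.19,abs(dy)/33))))
    for k in range(n):
        t=np.radians(th+dy*k/n);d=D/n/.04
        y=np.array([np.cos(t),np.sin(t)]);x=np.array([-y[1],y[0]])
        print('  call',np.round([d[:2]@x,d[:2]@y,-d[2],-dy/n/5],2))
    return tgt,yaw
E
python3 - <<'E'
from h import *
a=plan([.20,.50,.31],73.1);b=plan([.385,.173,.25],-3,frm=a)
E
```

```text
call [-1.16 -0.95 -1.99  0.  ]
  call [-2.27 -2.16  0.5   5.07]
  call [-2.97 -0.98  0.5   5.07]
  call [-3.11  0.39  0.5   5.07]
```

```bash
H="python3 -m handwheel"
$H '[[85,-1.16,-0.95,-2,0],[85,-1.16,-0.95,-2,0],[85,-1.16,-0.95,-2,0],[85,-1.16,-0.95,-2,0],[85,-1.16,-0.95,-2,0]]' 40
$H '[[85,-2.27,-2.16,0.5,5.07],[85,-2.27,-2.16,0.5,5.07],[85,-2.27,-2.16,0.5,5.07],[85,-2.27,-2.16,0.5,5.07],[85,-2.27,-2.16,0.5,5.07]]'
$H '[[85,-2.97,-0.98,0.5,5.07],[85,-2.97,-0.98,0.5,5.07],[85,-2.97,-0.98,0.5,5.07],[85,-2.97,-0.98,0.5,5.07],[85,-2.97,-0.98,0.5,5.07]]'
$H '[[85,-3.11,0.39,0.5,5.07],[85,-3.11,0.39,0.5,5.07],[85,-3.11,0.39,0.5,5.07],[85,-3.11,0.39,0.5,5.07],[85,-3.11,0.39,0.5,5.07]]'
$H '[[85,0,0,0,0],[85,0,0,0,0],[85,0,0,0,0],[85,0,0,0,0],[85,0,0,0,0]]'
python3 - <<'E'
from h import *
p,M,s=pose();print(p,np.degrees(np.arctan2(M[1,1],M[0,1])))
P=env.camera_params('wrist');w=rgb('wrist');save(w,'w1.png');print(np.round(P['T'],3))
E
```

```text
time: 0.57
eef_pos: [0.2007, 0.5005, 0.3117]
ee_rot: [0.0, 0.147, 0.989, 0.001]
force: [0.6, -0.4, -1.7]
width: 0.0849
time: 0.98
eef_pos: [0.2619, 0.3896, 0.2885]
ee_rot: [-0.001, 0.362, 0.932, -0.002]
force: [0.7, -0.5, 0.9]
width: 0.085
time: 1.4
eef_pos: [0.3238, 0.2818, 0.2698]
ee_rot: [-0.001, 0.557, 0.83, -0.001]
force: [0.1, 0.5, 0.4]
width: 0.085
time: 1.82
eef_pos: [0.3858, 0.1735, 0.2504]
ee_rot: [-0.001, 0.725, 0.689, -0.001]
force: [0.4, 0.7, -0.1]
width: 0.0851
time: 2.23
eef_pos: [0.3853, 0.1742, 0.2514]
ee_rot: [0.0, 0.724, 0.69, 0.0]
force: [0.2, 0.8, 0.3]
width: 0.0848
[0.38534263 0.17421987 0.25144389] -2.777627757044035
[[ 0.999 -0.047 -0.013  0.389]
 [-0.048 -0.961 -0.271  0.242]
 [-0.     0.271 -0.963  0.393]
 [ 0.     0.     0.     1.   ]]
```

View pics/w1.png

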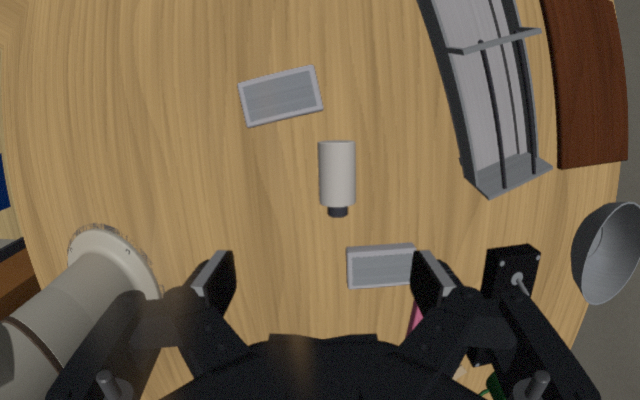

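```bash
cat >> h.py <<'E'
def blob(w,near,kind):
    hsv=cv2.cvtColor(w,cv2.COLOR_RGB2HSV)
    m={'grey':(hsv[...,1]<60)&(hsv[...,2]>95),'pale':(hsv[...,1]<45)&(hsv[...,2]>110)}[kind].astype(np.uint8)
    n,l=cv2.connectedComponents(m);i=l[int(near[1]),int(near[0])]
    c=cv2.findContours((l==i).astype(np.uint8),0,cv2.CHAIN_APPROX_NONE)[0]
    return max(c,key=len)[:,0,:].astype(float)
def rect(P,c,z,fish=True):
    X=np.array([onz(P,u,v,z,fish)[:2] for u,v in c]);r=cv2.minAreaRect((X*1000).astype(np.float32))
    b=cv2.boxPoints(r);e0,e1=b[1]-b[0],b[2]-b[1];L=e0 if np.linalg.norm(e0)>np.linalg.norm(e1) else e1
    return np.array(r[0]),sorted(r[1]),np.degrees(np.arctan2(L[1],L[0]))%180,X
E
python3 - <<'E'
from h import *
np.set_printoptions(precision=4,suppress=True)
w=cv2.imread('pics/w1.png')[:,:,::-1].copy();P=env.camera_params('wrist')
for z in(.023,.046): 
    c,s,a,X=rect(P,blob(w,(337,173),'pale'),z);print('jar0',z,c,s,a,'ext y',X[:,1].min(),X[:,1].max())
for px in((279,95),(381,265)):
    print('tin',rect(P,blob(w,px,'grey'),.024)[:3])
E
```

```text
jar0 0.023 [402.7893 173.0865] [41.782440185546875, 81.11705780029297] 88.38699 ext y 0.13220219279699824 0.21404885678094315
jar0 0.046 [401.9279 177.3564] [39.18472671508789, 76.07377624511719] 88.387 ext y 0.13901391885773273 0.21577194588832693
tin (array([338.9018, 271.8521]), [57.54798126220703, 95.10096740722656], np.float32(9.385045))
tin (array([458.6453,  45.5707]), [65.8571548461914, 95.15496063232422], np.float32(0.6571308))
```

```bash
H="python3 -m handwheel"
python3 - <<'E'
from h import *
a=plan([.4028,.170,.09],-2);b=plan([.4028,.170,.010],-2,frm=a)
E
```

```text
call [-0.08  0.44  4.04 -0.16]
  call [0. 0. 2. 0.]
```

```bash
H="python3 -m handwheel"
$H '[[85,-0.08,0.44,1,-0.16],[85,-0.08,0.44,2,-0.16],[85,-0.08,0.44,3,-0.16],[85,-0.08,0.44,4,-0.16],[85,-0.08,0.44,4.04,-0.16]]' 40 | sed -n 2p
$H '[[85,0,0,0.6,0],[85,0,0,1.2,0],[85,0,0,1.7,0],[85,0,0,2,0],[85,0,0,2,0]]' | sed -n 2p
$H '[[70,0,0,0,0],[60,0,0,0,0],[50,0,0,0,0],[40,0,0,0,0],[35,0,0,0,0]]' 
$H '[[35,0,0,0,0],[35,0,0,0,0],[35,0,0,-0.3,0],[35,0,0,-0.7,0],[35,0,0,-1.2,0]]' 
$H '[[35,0,0,-1,0],[35,0,0,-2,0],[35,0,0,-3,0],[35,0,0,-3.5,0],[35,0,0,-3.5,0]]' 
python3 - <<'E'
from h import *
# rack frame
d=np.array([.350,-.937]);e=np.array([.937,.350]);en=np.array([.5462,.389])
rel=en-.012*d
p,M,s=pose();print(p,s['width'])
a=plan([*rel,.20],110.5)
save(rgb('wrist'),'w2.png')
E
```

```text
eef_pos: [0.3966, 0.1685, 0.0826]
eef_pos: [0.4023, 0.1693, 0.0093]
time: 3.53
eef_pos: [0.4045, 0.1695, 0.0116]
ee_rot: [0.001, 0.72, 0.694, 0.001]
force: [-3.4, 0.1, 7.2]
width: 0.0446
time: 3.95
eef_pos: [0.4022, 0.1691, 0.058]
ee_rot: [-0.001, 0.72, 0.694, -0.001]
force: [0.7, -0.3, -0.8]
width: 0.0445
time: 4.37
eef_pos: [0.4067, 0.1698, 0.2044]
ee_rot: [0.004, 0.72, 0.694, 0.005]
force: [0.2, -0.4, -1.2]
width: 0.0446
[0.40669894 0.16976599 0.20437565] 0.044627793324880136
  call [ 1.47  0.79  0.03 -5.63]
  call [ 0.92  1.39  0.03 -5.63]
  call [ 0.16  1.66  0.03 -5.63]
  call [-0.65  1.54  0.03 -5.63]
```

```bash
H="python3 -m handwheel"
$H '[[35,1.47,0.79,0,-1.4],[35,1.47,0.79,0,-2.8],[35,1.47,0.79,0,-4.2],[35,1.47,0.79,0,-5.63],[35,1.47,0.79,0,-5.63]]' | tail -1
$H '[[35,0.92,1.39,0,-1.4],[35,0.92,1.39,0,-2.8],[35,0.92,1.39,0,-4.2],[35,0.92,1.39,0,-5.63],[35,0.92,1.39,0,-5.63]]' | tail -1
$H '[[35,0.16,1.66,0,-1.4],[35,0.16,1.66,0,-2.8],[35,0.16,1.66,0,-4.2],[35,0.16,1.66,0,-5.63],[35,0.16,1.66,0,-5.63]]' | tail -1
$H '[[35,-0.65,1.54,0,-1.4],[35,-0.65,1.54,0,-2.8],[35,-0.65,1.54,0,-4.2],[35,-0.65,1.54,0,-5.63],[35,-0.65,1.54,0,-5.63]]' | tail -1
$H '[[35,0,0,0,0],[35,0,0,0,0],[35,0,0,0,0],[35,0,0,0,0],[35,0,0,0,0]]'
python3 - <<'E'
from h import *
P=env.camera_params('wrist');w=rgb('wrist');save(w,'w3.png');np.save('P3.npy',P,allow_pickle=True)
E
```

```text
width: 0.045
width: 0.0446
width: 0.0443
width: 0.0448
time: 6.5
eef_pos: [0.5384, 0.3992, 0.1978]
ee_rot: [0.0, -0.177, 0.984, 0.0]
force: [-0.3, -0.7, -1.2]
width: 0.0444
```

View pics/w3.png

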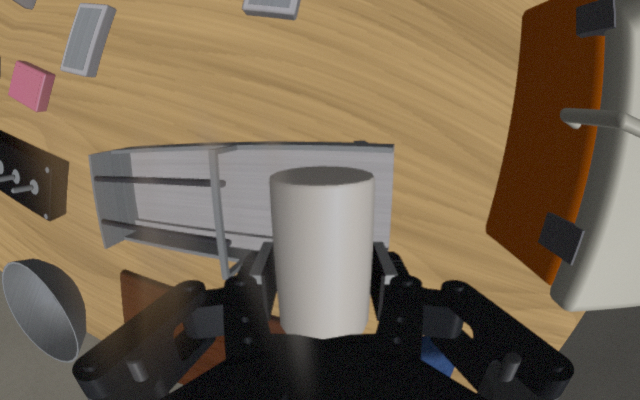

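```bash
python3 - <<'E'
import cv2
w=cv2.imread('pics/w3.png')
cv2.imwrite('pics/c3.png',cv2.resize(w[130:280,90:410],None,fx=2.5,fy=2.5,interpolation=cv2.INTER_CUBIC))
g=cv2.cvtColor(w,cv2.COLOR_BGR2GRAY)
for u in(385,260,240,180): print(u,list(g[136:165,u]))
print(list(g[160:200,322]))
E
```

```text
385 [np.uint8(145), np.uint8(145), np.uint8(143), np.uint8(144), np.uint8(147), np.uint8(147), np.uint8(148), np.uint8(122), np.uint8(71), np.uint8(58), np.uint8(65), np.uint8(106), np.uint8(122), np.uint8(125), np.uint8(126), np.uint8(126), np.uint8(134), np.uint8(151), np.uint8(153), np.uint8(152), np.uint8(154), np.uint8(154), np.uint8(155), np.uint8(156), np.uint8(157), np.uint8(156), np.uint8(156), np.uint8(152), np.uint8(151)]
260 [np.uint8(134), np.uint8(142), np.uint8(146), np.uint8(147), np.uint8(146), np.uint8(116), np.uint8(81), np.uint8(71), np.uint8(88), np.uint8(113), np.uint8(126), np.uint8(128), np.uint8(127), np.uint8(136), np.uint8(144), np.uint8(148), np.uint8(153), np.uint8(152), np.uint8(153), np.uint8(151), np.uint8(151), np.uint8(150), np.uint8(148), np.uint8(151), np.uint8(151), np.uint8(153), np.uint8(152), np.uint8(149), np.uint8(145)]
240 [np.uint8(145), np.uint8(143), np.uint8(144), np.uint8(143), np.uint8(145), np.uint8(131), np.uint8(75), np.uint8(57), np.uint8(62), np.uint8(110), np.uint8(122), np.uint8(124), np.uint8(124), np.uint8(130), np.uint8(147),
[... 530 characters left out ...]
.uint8(155), np.uint8(152), np.uint8(153), np.uint8(150), np.uint8(150), np.uint8(149), np.uint8(148), np.uint8(149)]
[np.uint8(152), np.uint8(151), np.uint8(152), np.uint8(150), np.uint8(151), np.uint8(133), np.uint8(107), np.uint8(82), np.uint8(78), np.uint8(81), np.uint8(84), np.uint8(76), np.uint8(81), np.uint8(80), np.uint8(79), np.uint8(84), np.uint8(79), np.uint8(81), np.uint8(80), np.uint8(79), np.uint8(81), np.uint8(79), np.uint8(82), np.uint8(84), np.uint8(92), np.uint8(115), np.uint8(155), np.uint8(167), np.uint8(172), np.uint8(175), np.uint8(178), np.uint8(177), np.uint8(179), np.uint8(178), np.uint8(177), np.uint8(178), np.uint8(180), np.uint8(178), np.uint8(179), np.uint8(180)]
```

View pics/c3.png

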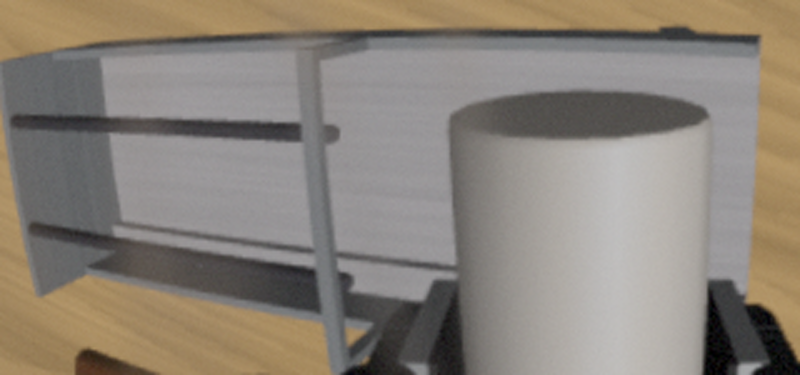

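```bash
cat > rk.py <<'E'
from h import *
hi=np.array([.5254,.4465]);d=np.array([.350,-.937]);e=np.array([.937,.350]);th=np.tan(np.radians(15))
def slope(P,u,v,h,z0=.0915,foot=(.5227,.4538)):
    # intersect ray with plane parallel to floor, h above it (normal)
    n=np.array([*(np.sin(np.radians(15))*d),np.cos(np.radians(15))]);o,r=ray(P,u,v,True)
    q=np.array([*foot,z0])+n*h;p=o+r*(n@(q-o))/(n@r);x=p[:2]-np.array(foot);return p,(x@d)*1000,(x@e)*1000
E
python3 - <<'E'
from rk import *
np.set_printoptions(precision=4,suppress=True)
P=np.load('P3.npy',allow_pickle=True).item();T=np.array(P['T'])
for n,u,v,h in [('wall_in',385,151.9,.03),('wall_in',260,149.6,.03),('wall_in',180,150.8,.03),('wall_out',385,146.8,.03),('wall_out',240,144.8,.03),('wall_out',180,146.6,.03),('ledge',136,219.2,.007),('ledge',200,228,.007),('ledge',272,237.2,.007),('hiend',393,150,.03),('hiendfloor',389,250,0.),('strip',216,200,.063)]:
    p,a,b=slope(P,u,v,h);print(n,u,p,'along %.1f across %.1f'%(a,b))
eef=np.array([.5384,.3992,.1978]);zc=eef[2]+.0125
for v,z in((165.5,zc-.023),(185.0,zc+.023)):
    p=onz(P,322,v,z,True);print('jar rear',p,(p[:2]-eef[:2])@e*1000,(p[:2]-eef[:2])@d*1000)
x=eef[:2]-np.array([.5227,.4538]);print('tcp along/across',x@d*1000,x@e*1000)
E
```

```text
wall_in 385 [0.4807 0.4249 0.1193] along 12.3 across -49.4
wall_in 260 [0.5147 0.3359 0.0937] along 107.7 across -48.8
wall_in 180 [0.5437 0.2589 0.0717] along 189.9 across -48.6
wall_out 385 [0.4773 0.4235 0.1192] along 12.5 across -53.2
wall_out 240 [0.5172 0.3177 0.0889] along 125.6 across -52.8
wall_out 180 [0.5398 0.2579 0.0718] along 189.6 across -52.5
ledge 136 [0.6582 0.196  0.0213] along 289.0 across 36.7
ledge 200 [0.6218 0.291  0.0486] along 187.2 across 35.8
ledge 272 [0.5932 0.3677 0.0705] along 105.3 across 35.9
hiend 393 [0.4772 0.4296 0.1207] along 6.8 across -51.1
hiendfloor 389 [0.5597 0.4692 0.0919] along -1.5 across 40.0
strip 216 [0.5584 0.3186 0.1194] along 139.1 across -13.9
jar rear [0.4963 0.3824 0.1873] -45.37355847291667 1.0103198619253362
jar rear [0.496  0.3824 0.2333] -45.59487335541487 0.929505426169968
tcp along/across 56.65519999999996 -4.39910000000005
```

```bash
H="python3 -m handwheel"
$H '[[35,-0.12,0,0.5,0],[35,-0.12,0,1.0,0],[35,-0.12,0,1.4,0],[35,-0.12,0,1.7,0],[35,-0.12,0,1.7,0]]' | sed -n '2p;4p'
$H '[[35,0,0,0.3,0],[35,0,0,0.6,0],[35,0,0,0.8,0],[35,0,0,0.9,0],[35,0,0,0.9,0]]' | sed -n '2p;4p'
python3 - <<'E'
from rk import *
p,M,s=pose();x=p[:2]-np.array([.5227,.4538]);print(p,x@d*1000,x@e*1000,s['force'])
P=env.camera_params('wrist');w=rgb('wrist');save(w,'w4.png');np.save('P4.npy',P,allow_pickle=True)
cv2.imwrite('pics/c4.png',cv2.resize(w[60:300,60:480,::-1],None,fx=1.9,fy=1.9,interpolation=cv2.INTER_CUBIC))
E
```

```text
eef_pos: [0.541, 0.4001, 0.1261]
force: [-1.5, 0.2, -2.4]
eef_pos: [0.5421, 0.4007, 0.0921]
force: [-1.0, 0.1, -1.1]
[0.54208392 0.4006894  0.0921311 ] 56.549005426445305 -0.42597626844568753 [-0.98339557  0.12035892 -1.05641884]
```

View pics/c4.png

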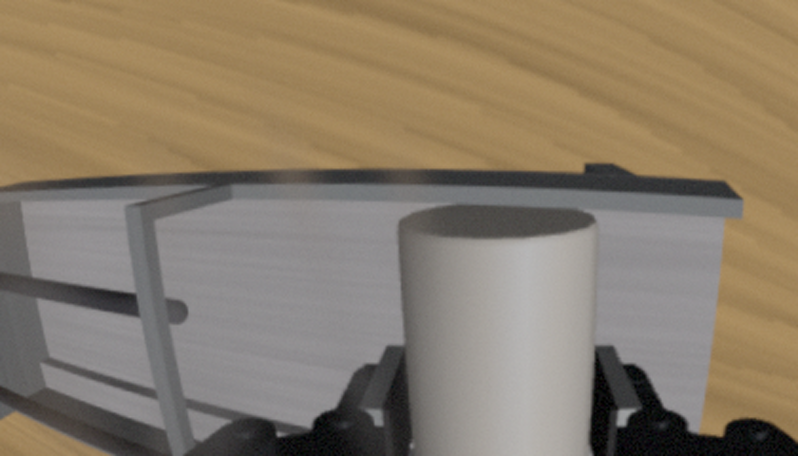

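```bash
H="python3 -m handwheel"
$H '[[35,0,0,0.08,0],[35,0,0,0.08,0],[40,0,0,0.08,0],[46,0,0,0.08,0],[50,0,0,0.08,0]]' | sed -n '2,5p'
$H '[[56,0,0,0,0],[66,0,0,0,0],[75,0,0,0,0],[75,0,0,-0.3,0],[75,0,0,-0.6,0]]' | sed -n '2p;4p'
$H '[[80,0,0,-1,0],[80,0,0,-2,0],[80,0,0,-3,0],[80,0,0,-4,0],[80,0,0,-4,0]]' | sed -n '2p;4p'
python3 - <<'E'
from rk import *
P=env.camera_params('wrist');w=rgb('wrist');save(w,'w5.png');t=rgb('top');save(t,'t5.png')
a=cv2.resize(w[60:300,40:480],(528,288));b=cv2.resize(t[130:300,140:500],None,fx=1.6,fy=1.6)
o=np.zeros((288+272,576,3),np.uint8);o[:288,:528]=a;o[288:288+272]=b;save(o,'c5.png')
E
```

```text
eef_pos: [0.5431, 0.4012, 0.091]
ee_rot: [0.0, -0.178, 0.984, 0.0]
force: [1.1, -0.6, 0.2]
width: 0.0497
eef_pos: [0.5423, 0.4009, 0.1147]
force: [0.3, 1.0, -1.3]
eef_pos: [0.5467, 0.4032, 0.2883]
force: [1.1, 0.8, 0.9]
```

View pics/c5.png

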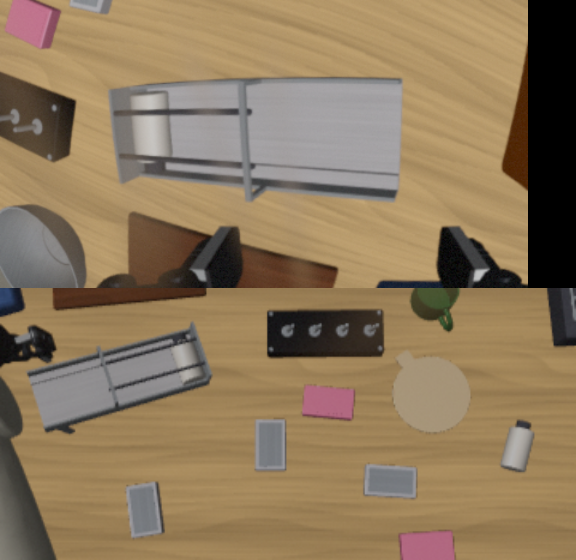

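```bash
python3 - <<'E'
from h import *
plan([.45,-.415,.25],73)
E
```

```text
call [ 1.87 -3.66  0.15  1.5 ]
  call [ 1.38 -3.87  0.15  1.5 ]
  call [ 0.86 -4.02  0.15  1.5 ]
  call [ 0.33 -4.1   0.15  1.5 ]
  call [-0.21 -4.11  0.15  1.5 ]
```

```bash
H="python3 -m handwheel"
$H '[[80,0.47,-0.9,0,0.3],[80,0.94,-1.83,0.1,0.75],[80,1.4,-2.75,0.1,1.1],[80,1.87,-3.66,0.15,1.5],[80,1.87,-3.66,0.15,1.5]]' | sed -n 2p
$H '[[80,1.38,-3.87,0.15,1.5],[80,1.38,-3.87,0.15,1.5],[80,1.38,-3.87,0.15,1.5],[80,1.38,-3.87,0.15,1.5],[80,1.38,-3.87,0.15,1.5]]' | sed -n 2p
$H '[[80,0.86,-4.02,0.15,1.5],[80,0.86,-4.02,0.15,1.5],[80,0.86,-4.02,0.15,1.5],[80,0.86,-4.02,0.15,1.5],[80,0.86,-4.02,0.15,1.5]]' | sed -n 2p
$H '[[80,0.33,-4.1,0.15,1.5],[80,0.33,-4.1,0.15,1.5],[80,0.33,-4.1,0.15,1.5],[80,0.33,-4.1,0.15,1.5],[80,0.33,-4.1,0.15,1.5]]' | sed -n 2p
$H '[[85,-0.21,-4.11,0.15,1.5],[85,-0.21,-4.11,0.15,1.5],[85,-0.21,-4.11,0.15,1.5],[85,-0.21,-4.11,0.15,1.5],[85,-0.21,-4.11,0.15,1.5]]' | sed -n 2p
$H '[[85,0,0,0,0],[85,0,0,0,0],[85,0,0,0,0],[85,0,0,0,0],[85,0,0,0,0]]'
python3 - <<'E'
from h import *
np.set_printoptions(precision=4,suppress=True)
P=env.camera_params('wrist');w=rgb('wrist');save(w,'w6.png');np.save('P6.npy',P,allow_pickle=True)
u,v=None,None
T=np.array(P['T']);
# predicted pixel of jar1
c=T[:3,:3].T@(np.array([.45,-.42,.04])-T[:3,3]);r=np.hypot(c[0],c[1]);a=np.arctan2(r,c[2]);px=(P['cx']+P['fx']*a*c[0]/r,P['cy']+P['fy']*a*c[1]/r);print(px)
for z in(.023,.046):
    C,s,an,X=rect(P,blob(w,px,'pale'),z);print(z,C,s,an)
    k=np.radians(an if an<90 else an-180);ax=np.array([np.cos(k),np.sin(k)]);l=X@ax;print('along',l.min(),l.max(),'mid lateral',C/1000@np.array([-ax[1],ax[0]]))
E
```

```text
eef_pos: [0.5224, 0.2317, 0.2664]
eef_pos: [0.5038, 0.069, 0.2614]
eef_pos: [0.4847, -0.0942, 0.2555]
eef_pos: [0.4656, -0.2572, 0.2494]
eef_pos: [0.4464, -0.4205, 0.2425]
time: 11.28
eef_pos: [0.4485, -0.4145, 0.2448]
ee_rot: [0.0, 0.147, 0.989, -0.0]
force: [-0.0, -0.3, -0.2]
width: 0.0849
(np.float64(319.13303366356627), np.float64(180.78487834217))
0.023 [ 455.3889 -418.1074] [38.73825454711914, 81.4951400756836] 162.3196
along 0.5201134345869546 0.6016085703284577 mid lateral -0.2600533890563893
0.046 [ 450.801  -416.6653] [36.28588104248047, 76.33602905273438] 162.31956
along 0.5178839487141983 0.5942199927575154 mid lateral -0.2600725092134417
```

View pics/w6.png

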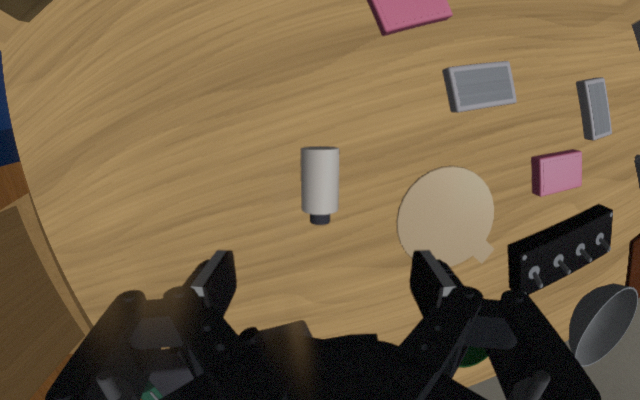

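```bash
python3 - <<'E'
from h import *
P=np.load('P6.npy',allow_pickle=True).item()
p=onz(P,320,180,.033,True);print(p, p[:2]@np.array([.304,.9527]),np.array([.4584,-.4191])@np.array([.304,.9527]))
w=cv2.imread('pics/w6.png');print(list(cv2.cvtColor(w,6)[180,294:346].astype(int)))
a=plan([.4584,-.4191,.09],72.3)
E
```

```text
[ 0.45075856 -0.41925994  0.033     ] -0.2623983447173656 -0.25992297
[np.int64(131), np.int64(133), np.int64(132), np.int64(129), np.int64(129), np.int64(127), np.int64(108), np.int64(89), np.int64(76), np.int64(81), np.int64(94), np.int64(99), np.int64(107), np.int64(116), np.int64(122), np.int64(127), np.int64(129), np.int64(137), np.int64(141), np.int64(143), np.int64(148), np.int64(152), np.int64(157), np.int64(158), np.int64(161), np.int64(164), np.int64(164), np.int64(168), np.int64(170), np.int64(171), np.int64(172), np.int64(172), np.int64(173), np.int64(174), np.int64(173), np.int64(173), np.int64(171), np.int64(170), np.int64(168), np.int64(164), np.int64(163), np.int64(161), np.int64(156), np.int64(148), np.int64(136), np.int64(127), np.int64(121), np.int64(121), np.int64(125), np.int64(122), np.int64(122), np.int64(123)]
  call [-0.27 -0.03  3.87  0.15]
```

```bash
H="python3 -m handwheel"
$H '[[85,-0.27,-0.09,1,0.15],[85,-0.27,-0.09,2,0.15],[85,-0.27,-0.09,3,0.15],[85,-0.27,-0.09,3.8,0.15],[85,-0.27,-0.09,3.87,0.15]]' | sed -n 2p
$H '[[85,0,0,0.6,0],[85,0,0,1.2,0],[85,0,0,1.7,0],[85,0,0,2,0],[85,0,0,2,0]]' | sed -n 2p
$H '[[70,0,0,0,0],[60,0,0,0,0],[50,0,0,0,0],[40,0,0,0,0],[35,0,0,0,0]]' 50
$H '[[35,0,0,0,0],[35,0,0,0,0],[35,0,0,-0.3,0],[35,0,0,-0.7,0],[35,0,0,-1.2,0]]' | sed -n '2p;5p'
$H '[[35,0,0,-1,0],[35,0,0,-2,0],[35,0,0,-3,0],[35,0,0,-3.8,0],[35,0,0,-3.8,0]]' | sed -n '2p;5p'
python3 - <<'E'
from h import *
plan([.5421,.4010,.20],110.4,n=6)
E
```

```text
eef_pos: [0.4541, -0.4175, 0.0822]
eef_pos: [0.4566, -0.4212, 0.0084]
time: 12.58
eef_pos: [0.4583, -0.4236, 0.0121]
ee_rot: [0.001, 0.155, 0.988, -0.001]
force: [0.0, 0.5, 7.1]
width: 0.0441
eef_pos: [0.4564, -0.4213, 0.0576]
width: 0.0446
eef_pos: [0.4599, -0.4258, 0.2201]
width: 0.0442
  call [ 0.73  3.39  0.08 -1.27]
  call [ 0.35  3.44  0.08 -1.27]
  call [-0.04  3.46  0.08 -1.27]
  call [-0.42  3.44  0.08 -1.27]
  call [-0.8   3.37  0.08 -1.27]
  call [-1.17  3.26  0.08 -1.27]
```

```bash
H="python3 -m handwheel"
$H '[[35,0.15,0.7,0,-0.3],[35,0.3,1.4,0,-0.5],[35,0.45,2.1,0,-0.8],[35,0.6,2.8,0,-1],[35,0.73,3.39,0,-1.27]]' | tail -1
$H '[[35,0.07,0.7,0,-0.3],[35,0.14,1.4,0,-0.5],[35,0.2,2.1,0,-0.8],[35,0.28,2.8,0,-1],[35,0.35,3.44,0,-1.27]]' | tail -1
$H '[[35,0,0.7,0,-0.3],[35,-0.01,1.4,0,-0.5],[35,-0.02,2.1,0,-0.8],[35,-0.03,2.8,0,-1],[35,-0.04,3.46,0,-1.27]]' | tail -1
$H '[[35,-0.08,0.7,0,-0.3],[35,-0.17,1.4,0,-0.5],[35,-0.25,2.1,0,-0.8],[35,-0.33,2.8,0,-1],[35,-0.42,3.44,0,-1.27]]' | tail -1
$H '[[35,-0.16,0.7,0,-0.3],[35,-0.32,1.4,0,-0.5],[35,-0.48,2.1,0,-0.8],[35,-0.64,2.8,0,-1],[35,-0.8,3.37,0,-1.27]]' | tail -1
$H '[[35,-0.25,0.7,0,-0.3],[35,-0.5,1.4,0,-0.5],[35,-0.75,2.1,0,-0.8],[35,-1,2.8,0,-1.1],[35,-1.17,3.26,0,-1.27]]' | tail -1
$H '[[35,0,0,0,0],[35,0,0,0,0],[35,0,0,0,0],[35,0,0,0,0],[35,0,0,0,0]]'
python3 - <<'E'
from rk import *
np.set_printoptions(precision=4,suppress=True)
p,M,s=pose();P=env.camera_params('wrist');w=rgb('wrist');save(w,'w7.png');g=cv2.cvtColor(w,cv2.COLOR_RGB2GRAY)
for u in(310,322,334): print(u,list(map(int,g[155:195,u])))
for u in(375,385,240): print(u,list(map(int,g[135:160,u])))
x=p[:2]-np.array([.5227,.4538]);print(p,'along/across',x@d*1000,x@e*1000,np.degrees(np.arctan2(M[1,1],M[0,1])))
zc=p[2]+.0125
for v,z in((165.5,zc-.023),(185.,zc+.023)):
    q=onz(P,322,v,z,True);print(v,(q[:2]-p[:2])@e*1000)
plan([.5421,.4010,.20],110.4)
E
```

```text
width: 0.0449
width: 0.0445
width: 0.0446
width: 0.044
width: 0.0441
width: 0.0446
time: 16.33
eef_pos: [0.54, 0.4035, 0.2099]
ee_rot: [-0.0, -0.176, 0.984, -0.0]
force: [-0.3, -0.4, -1.6]
width: 0.0441
310 [153, 153, 153, 152, 153, 150, 149, 150, 148, 129, 98, 84, 83, 80, 81, 80, 80, 80, 81, 82, 81, 81, 83, 82, 84, 84, 85, 91, 120, 156, 160, 161, 165, 167, 166, 167, 167, 169, 166, 167]
322 [151, 152, 152, 150, 150, 150, 150, 151, 146, 122, 93, 81, 79, 79, 78, 83, 81, 80, 80, 81, 83, 79, 81, 81, 84, 82, 85, 97, 128, 166, 169, 174, 176, 177, 176, 176, 178, 176, 177, 177]
334 [153, 150, 150, 152, 151, 151, 149, 149, 147, 122, 90, 82, 79, 81, 83, 79, 82, 77, 80, 82, 80, 84, 82, 81, 79, 82, 85, 104, 141, 173, 179, 181, 182, 185, 184, 183, 183, 183, 184, 183]
375 [147, 149, 147, 126, 72, 63, 92, 120, 125, 126, 126, 137, 152, 156, 153, 155, 156, 156, 160, 158, 158, 158, 156, 151, 152]
385 [145, 145, 145, 135, 82, 78, 94, 101, 108, 113, 126, 140, 150, 153, 155, 155, 154, 157, 159, 157, 157, 156, 154, 150, 152]
240 [143, 141, 131, 102, 65, 91, 121, 126, 127, 129, 144, 149, 150, 151, 153, 153, 150, 151, 152, 153, 151, 151, 151, 148, 147]
[0.54   0.4035 0.2099] along/across 53.15768984600341 -1.3409377875794635 110.22821638585634
165.5 -45.36735375266678
185.0 -45.574627509857784
  call [-0.02 -0.08  0.25 -0.03]
```

```bash
H="python3 -m handwheel"
$H '[[35,-0.06,-0.08,0.5,0],[35,-0.06,-0.08,1.0,0],[35,-0.06,-0.08,1.5,0],[35,-0.06,-0.08,2,0],[35,-0.06,-0.08,2,0]]' | sed -n '2p;4p'
$H '[[35,0,0,0.3,0],[35,0,0,0.6,0],[35,0,0,0.8,0],[35,0,0,0.92,0],[35,0,0,0.95,0]]' | sed -n '2p;4p'
$H '[[35,0,0,0.05,0],[35,0,0,0.05,0],[35,0,0,0.05,0],[35,0,0,0.05,0],[35,0,0,0.05,0]]' | sed -n '2p;4p'
python3 - <<'E'
from rk import *
p,M,s=pose();x=p[:2]-np.array([.5227,.4538]);print(p,x@d*1000,x@e*1000,s['force'],s['width'])
E
```

```text
eef_pos: [0.5405, 0.4003, 0.1245]
force: [-0.2, -1.5, -3.0]
eef_pos: [0.5433, 0.4025, 0.0915]
force: [0.7, -0.1, -0.9]
eef_pos: [0.5437, 0.4026, 0.0915]
force: [-4.0, -2.3, 6.6]
[0.54365936 0.40262375 0.09146228] 55.28792137915411 1.7272319998559678 [-3.97307927 -2.27827656  6.55569714] 0.044268952229750545
```

```bash
H="python3 -m handwheel"
$H '[[36,0,0,0,0],[40,0,0,0,0],[46,0,0,0,0],[50,0,0,0,0],[56,0,0,0,0]]' | sed -n '2,5p'
$H '[[66,0,0,0,0],[75,0,0,0,0],[75,0,0,-0.2,0],[75,0,0,-0.4,0],[75,0,0,-0.8,0]]' | sed -n '2p;4p'
$H '[[80,0,0,-1,0],[80,0,0,-2,0],[80,0,0,-3,0],[80,0,0,-4,0],[80,0,0,-4,0]]' | sed -n '2p;4p'
python3 - <<'E'
from rk import *
P=env.camera_params('wrist');w=rgb('wrist');save(w,'w8.png');t=rgb('top');save(t,'t8.png')
a=cv2.resize(w[60:300,40:480],(528,288));b=cv2.resize(t[130:300,140:500],None,fx=1.6,fy=1.6)
o=np.zeros((288+272,576,3),np.uint8);o[:288,:528]=a;o[288:288+272]=b;save(o,'c8.png')
E
```

```text
eef_pos: [0.5436, 0.4027, 0.0899]
ee_rot: [0.0, -0.176, 0.984, 0.0]
force: [-0.1, 1.1, -0.5]
width: 0.056
eef_pos: [0.5424, 0.4021, 0.121]
force: [-0.6, -0.1, -0.3]
eef_pos: [0.5468, 0.4045, 0.2948]
force: [1.3, 2.4, 1.9]
```

View pics/c8.png

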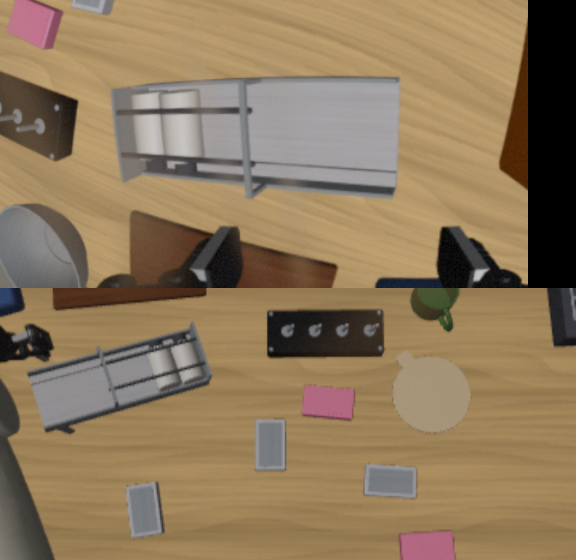

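```bash
python3 - <<'E'
from h import *
P=np.load('P6.npy',allow_pickle=True).item();w=cv2.imread('pics/w6.png');hsv=cv2.cvtColor(w,cv2.COLOR_BGR2HSV)
print(hsv[215,445],hsv[120,350],hsv[280,480])
h0=hsv[215,445].astype(int);m=((abs(hsv[...,1].astype(int)-h0[1])<30)&(abs(hsv[...,2].astype(int)-h0[2])<35)&(abs(hsv[...,0].astype(int)-h0[0])<8)).astype(np.uint8)
m=cv2.morphologyEx(m,cv2.MORPH_OPEN,cv2.getStructuringElement(2,(31,31)))
n,l=cv2.connectedComponents(m);c=max(cv2.findContours((l==l[215,445]).astype(np.uint8),0,1)[0],key=len)[:,0]
X=np.array([onz(P,u,v,.006,True)[:2] for u,v in c])*1000
print(cv2.fitEllipse(X.astype(np.float32)),cv2.minEnclosingCircle(X.astype(np.float32)))
plan([.46,.041,.25],90)
E
```

```text
[ 18  64 167] [ 19 114 152] [ 18 110 157]
((555.4917602539062, -264.9976806640625), (134.75045776367188, 151.90213012695312), 135.97470092773438) ((560.9866943359375, -266.1431579589844), 77.3534164428711)
  call [ 2.56 -3.88  0.45  2.03]
  call [ 1.84 -4.27  0.45  2.03]
```

```bash
H="python3 -m handwheel"
$H '[[85,0.6,-0.95,0,0.5],[85,1.2,-1.9,0.2,1],[85,1.8,-2.8,0.3,1.5],[85,2.56,-3.88,0.45,2.03],[85,2.56,-3.88,0.45,2.03]]' | sed -n 2p
$H '[[85,0.45,-1,0,0.5],[85,0.9,-2,0.2,1],[85,1.3,-3,0.3,1.5],[85,1.84,-4.27,0.45,2.03],[85,1.84,-4.27,0.45,2.03]]' | sed -n 2p
$H '[[85,0,0,0,0],[85,0,0,0,0],[85,0,0,0,0],[85,0,0,0,0],[85,0,0,0,0]]' | sed -n 2p
cat >> h.py <<'E'
def wpx(P,p):
    T=np.array(P['T']);c=T[:3,:3].T@(np.array(p)-T[:3,3]);r=np.hypot(c[0],c[1]);a=np.arctan2(r,c[2])
    return P['cx']+P['fx']*a*c[0]/r,P['cy']+P['fy']*a*c[1]/r
def tin(guess,name):
    P=env.camera_params('wrist');w=rgb('wrist');save(w,name);px=wpx(P,[*guess,.024]);c,s,a,X=rect(P,blob(w,px,'grey'),.024)
    print('px',np.round(px),'tin',np.round(c,1),np.round(s,1),'long axis',round(float(a),1));return c/1000,a
E
python3 - <<'E'
from h import *
c,a=tin((.46,.041),'w9.png')
y=(a+90)%180;plan([*c,.06],y if y<150 else y-180)
E
```

```text
eef_pos: [0.4988, 0.2178, 0.2613]
eef_pos: [0.4566, 0.0372, 0.2438]
eef_pos: [0.4589, 0.0413, 0.2456]
px [323. 177.] tin [458.6  39.9] [57.2 95.4] long axis 1.0
  call [ 0.01 -0.03  4.64 -0.18]
```

```bash
H="python3 -m handwheel"
$H '[[85,0.01,-0.03,1,-0.18],[85,0.01,-0.03,2,-0.18],[85,0.01,-0.03,3,-0.18],[85,0.01,-0.03,4,-0.18],[85,0.01,-0.03,4.6,-0.18]]' | sed -n 2p
$H '[[85,0,0,0.5,0],[85,0,0,1,0],[85,0,0,1.37,0],[85,0,0,1.37,0],[85,0,0,1.37,0]]' 60| sed -n '2p;4p'
$H '[[75,0,0,0,0],[65,0,0,0,0],[55,0,0,0,0],[50,0,0,0,0],[45,0,0,0,0]]' 
$H '[[45,0,0,0,0],[45,0,0,0,0],[45,0,0,-0.3,0],[45,0,0,-0.7,0],[45,0,0,-1.2,0]]' | sed -n '2p;5p'
$H '[[45,0,0,-0.8,0],[45,0,0,-1.6,0],[45,0,0,-2,0],[45,0,0,-2,0],[45,0,0,-2,0]]' | sed -n '2p;5p'
python3 - <<'E'
from h import *
plan([.561,-.266,.125],90,n=2)
E
```

```text
eef_pos: [0.4557, 0.0403, 0.0577]
eef_pos: [0.4579, 0.0397, 0.0065]
force: [-0.7, -0.0, 0.7]
time: 21.53
eef_pos: [0.4597, 0.0391, 0.0087]
ee_rot: [0.001, -0.008, 1.0, -0.0]
force: [-2.4, 0.3, 6.5]
width: 0.056
eef_pos: [0.4574, 0.0393, 0.0551]
width: 0.0562
eef_pos: [0.459, 0.039, 0.1357]
width: 0.0561
  call [-1.21 -3.83  0.13  0.09]
  call [-1.25 -3.82  0.13  0.09]
```

```bash
H="python3 -m handwheel"
$H '[[45,-0.24,-0.76,0,0],[45,-0.5,-1.5,0,0],[45,-0.73,-2.3,0,0],[45,-0.97,-3.1,0,0.1],[45,-1.21,-3.83,0,0.1]]' | tail -1
$H '[[45,-0.24,-0.76,0,0],[45,-0.5,-1.5,0,0],[45,-0.73,-2.3,0,0],[45,-1,-3.1,0,0.1],[45,-1.25,-3.82,0,0.1]]' | tail -1
$H '[[45,0,0,0,0],[45,0,0,0,0],[45,0,0,0,0],[45,0,0,0,0],[45,0,0,0,0]]' | sed -n '2p;5p'
python3 - <<'E'
from h import *
plan([.561,-.266,.016],90)
E
```

```text
width: 0.0563
width: 0.0562
eef_pos: [0.5598, -0.2643, 0.1342]
width: 0.0563
  call [-0.03 -0.04  2.95 -0.  ]
```

```bash
H="python3 -m handwheel"
$H '[[45,-0.03,-0.04,0.8,0],[45,-0.03,-0.04,1.6,0],[45,-0.03,-0.04,2.2,0],[45,-0.03,-0.04,2.6,0],[45,-0.03,-0.04,2.8,0]]' | sed -n '2p;4p'
$H '[[45,0,0,0.1,0],[45,0,0,0.15,0],[45,0,0,0.15,0],[45,0,0,0.15,0],[45,0,0,0.15,0]]' | sed -n '2p;4p'
$H '[[56,0,0,0,0],[60,0,0,0,0],[64,0,0,0,0],[70,0,0,0,0],[75,0,0,0,0]]' | sed -n '2p;4p'
$H '[[80,0,0,-0.5,0],[80,0,0,-1.5,0],[80,0,0,-2.5,0],[80,0,0,-3.5,0],[80,0,0,-4.5,0]]' | sed -n '2p;4p'
$H '[[85,0,0,-1.5,0],[85,0,0,-1.5,0],[85,0,0,-1.5,0],[85,0,0,-1.5,0],[85,0,0,-1.5,0]]' | sed -n '2p;4p'
python3 - <<'E'
from h import *
P=env.camera_params('wrist');w=rgb('wrist');save(w,'w10.png');px=wpx(P,[.561,-.266,.03]);c,s,a,X=rect(P,blob(w,px,'grey'),.030);print(px,c,s,a)
save(rgb('top'),'t10.png')
plan([.3935,-.1815,.25],-3,n=3)
E
```

```text
eef_pos: [0.5596, -0.2651, 0.0198]
force: [-0.6, 0.4, -2.6]
eef_pos: [0.5624, -0.2679, 0.0184]
force: [-0.7, 0.4, -2.6]
eef_pos: [0.5617, -0.2675, 0.0172]
force: [1.0, 0.1, -1.0]
eef_pos: [0.5612, -0.2672, 0.1989]
force: [0.4, -1.0, -0.0]
eef_pos: [0.5609, -0.2669, 0.2554]
force: [0.5, -0.3, -0.7]
(np.float64(323.8615889351778), np.float64(175.6070522378288)) [ 560.86676025 -266.43954468] [61.67461013793945, 97.7440414428711] 179.01685
  call [1.39 0.71 0.04 6.19]
  call [ 1.56 -0.11  0.04  6.19]
  call [ 1.28 -0.9   0.04  6.19]
```

```bash
H="python3 -m handwheel"
$H '[[85,1.39,0.71,0,1.4],[85,1.39,0.71,0,2.8],[85,1.39,0.71,0,4.2],[85,1.39,0.71,0,5.6],[85,1.39,0.71,0,6.19]]' | sed -n 2p
$H '[[85,1.56,-0.11,0,1.4],[85,1.56,-0.11,0,2.8],[85,1.56,-0.11,0,4.2],[85,1.56,-0.11,0,5.6],[85,1.56,-0.11,0,6.19]]' | sed -n 2p
$H '[[85,1.28,-0.9,0,1.4],[85,1.28,-0.9,0,2.8],[85,1.28,-0.9,0,4.2],[85,1.28,-0.9,0,5.6],[85,1.28,-0.9,0,6.19]]' | sed -n 2p
$H '[[85,0,0,0,0],[85,0,0,0,0],[85,0,0,0,0],[85,0,0,0,0],[85,0,0,0,0]]' | sed -n 2p
python3 - <<'E'
from h import *
c,a=tin((.3935,-.1815),'w11.png')
y=(a+90)%180;plan([*c,.06],y if y<90 else y-180)
E
```

```text
eef_pos: [0.505, -0.2382, 0.2551]
eef_pos: [0.4493, -0.2098, 0.2552]
eef_pos: [0.3935, -0.1815, 0.2553]
eef_pos: [0.3943, -0.1821, 0.2567]
px [322. 173.] tin [ 392.2 -182.6] [57.3 95.6] long axis 86.6
  call [-0.01 -0.03  2.46  0.04]
  call [-0.01 -0.03  2.46  0.04]
```

```bash
H="python3 -m handwheel"
$H '[[85,-0.02,-0.06,1,0.1],[85,-0.02,-0.06,2,0.1],[85,-0.02,-0.06,3,0.1],[85,-0.02,-0.06,4,0.1],[85,-0.02,-0.06,4.9,0.1]]' | sed -n 2p
$H '[[85,0,0,0.5,0],[85,0,0,1,0],[85,0,0,1.37,0],[85,0,0,1.37,0],[85,0,0,1.37,0]]' 60| sed -n '2p;4p'
$H '[[75,0,0,0,0],[65,0,0,0,0],[55,0,0,0,0],[50,0,0,0,0],[45,0,0,0,0]]' 
$H '[[45,0,0,0,0],[45,0,0,0,0],[45,0,0,-0.3,0],[45,0,0,-0.7,0],[45,0,0,-1.2,0]]' | sed -n '2p;5p'
$H '[[45,0,0,-0.8,0],[45,0,0,-1.6,0],[45,0,0,-2.4,0],[45,0,0,-2.4,0],[45,0,0,-2.4,0]]' | sed -n '2p;5p'
python3 - <<'E'
from h import *
plan([.561,-.2665,.14],89.3,n=3)
E
```

```text
eef_pos: [0.3914, -0.1824, 0.0589]
eef_pos: [0.3915, -0.1825, 0.0058]
force: [-0.4, -0.1, 0.5]
time: 28.77
eef_pos: [0.393, -0.1837, 0.0078]
ee_rot: [0.001, 0.728, 0.686, 0.0]
force: [-1.2, 1.5, 7.1]
width: 0.0562
eef_pos: [0.3913, -0.1823, 0.0544]
width: 0.0564
eef_pos: [0.3934, -0.184, 0.1528]
width: 0.0561
  call [-0.6   1.44  0.11 -6.18]
  call [-1.25  0.92  0.11 -6.18]
  call [-1.55  0.15  0.11 -6.18]
```

```bash
H="python3 -m handwheel"
$H '[[45,-0.6,1.44,0,-1.4],[45,-0.6,1.44,0,-2.8],[45,-0.6,1.44,0,-4.2],[45,-0.6,1.44,0,-5.6],[45,-0.6,1.44,0,-6.18]]' | tail -1
$H '[[45,-1.25,0.92,0,-1.4],[45,-1.25,0.92,0,-2.8],[45,-1.25,0.92,0,-4.2],[45,-1.25,0.92,0,-5.6],[45,-1.25,0.92,0,-6.18]]' | tail -1
$H '[[45,-1.55,0.15,0,-1.4],[45,-1.55,0.15,0,-2.8],[45,-1.55,0.15,0,-4.2],[45,-1.55,0.15,0,-5.6],[45,-1.55,0.15,0,-6.18]]' | tail -1
$H '[[45,0,0,0,0],[45,0,0,0,0],[45,0,0,0,0],[45,0,0,0,0],[45,0,0,0,0]]' | sed -n '2p;5p'
python3 - <<'E'
from h import *
plan([.561,-.2665,.058],89.3)
P=env.camera_params('wrist');w=rgb('wrist');save(w,'w12.png');save(rgb('top'),'t12.png')
E
```

```text
width: 0.0562
width: 0.0565
width: 0.0567
eef_pos: [0.5595, -0.265, 0.1499]
width: 0.0567
  call [-0.04 -0.04  2.3  -0.02]
```

View pics/w12.png

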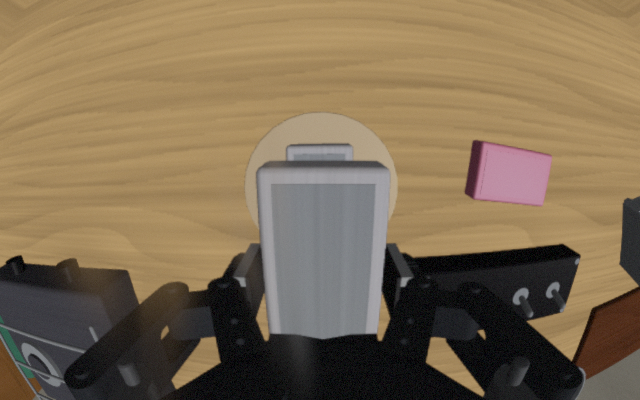

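```bash
H="python3 -m handwheel"
python3 - <<'E'
from h import *
P=env.camera_params('wrist');p=pose()[0];
for v,z in((162,.1435),(164,.1675),(180,.1675)): print(v,(onz(P,322,v,z,True)-p)*1000)
E
$H '[[45,-0.04,-0.04,0.6,0],[45,-0.04,-0.04,1.2,0],[45,-0.04,-0.04,1.7,0],[45,-0.04,-0.04,2.1,0],[45,-0.04,-0.04,2.3,0]]' | sed -n '2p;4p'
$H '[[45,0,0,0.2,0],[45,0,0,0.35,0],[45,0,0,0.42,0],[45,0,0,0.45,0],[45,0,0,0.45,0]]' | sed -n '2p;4p'
$H '[[45,0,0,0,0],[45,0,0,0,0],[45,0,0,0,0],[45,0,0,0,0],[45,0,0,0,0]]' | sed -n '2p;4,5p'
```

```text
162 [-47.35185431  -0.58649107  -6.5797722 ]
164 [-49.97150711  -0.5032907   17.4202278 ]
180 [-43.35916579  -0.59417133  17.4202278 ]
eef_pos: [0.5598, -0.2657, 0.0554]
force: [-0.0, 0.2, -1.6]
eef_pos: [0.5616, -0.2669, 0.0406]
force: [0.1, -0.2, -1.6]
eef_pos: [0.5613, -0.2668, 0.0403]
force: [-0.3, 0.1, -1.1]
width: 0.0565
```

```bash
H="python3 -m handwheel"
$H '[[45,0,0,0.07,0],[45,0,0,0.08,0],[45,0,0,0.08,0],[45,0,0,0.08,0],[45,0,0,0.08,0]]' | sed -n '2p;4,5p'
$H '[[56,0,0,0,0],[60,0,0,0,0],[64,0,0,0,0],[70,0,0,0,0],[75,0,0,0,0]]' | sed -n '2p;4p'
$H '[[80,0,0,-0.5,0],[80,0,0,-1.5,0],[80,0,0,-2.5,0],[80,0,0,-3.5,0],[80,0,0,-4.5,0]]' | sed -n '2p;4p'
$H '[[85,0,0,-1,0],[85,0,0,-1,0],[85,0,0,-1,0],[85,0,0,-1,0],[85,0,0,-1,0]]' | sed -n '2p;4p'
python3 - <<'E'
from h import *
P=env.camera_params('wrist');w=rgb('wrist');save(w,'w13.png');px=wpx(P,[.561,-.266,.054]);c,s,a,X=rect(P,blob(w,px,'grey'),.054);print(px,c,s,a)
t=rgb('top');save(t,'t13.png');T=env.camera_params('top')
for g in((229.8,268.2),): print('C',rect(T,blob(t,g,'grey'),.024,False)[:3])
plan([.339,.272,.25],99,n=4)
E
```

```text
eef_pos: [0.5617, -0.2671, 0.0379]
force: [-0.9, 0.6, 5.1]
width: 0.0561
eef_pos: [0.561, -0.2666, 0.0366]
force: [-0.3, 0.4, -0.0]
eef_pos: [0.5609, -0.2664, 0.2186]
force: [-0.5, -0.2, -0.2]
eef_pos: [0.5603, -0.266, 0.2544]
force: [-0.2, -0.2, -1.2]
(np.float64(323.0356118135471), np.float64(180.38297562738936)) [ 560.17938232 -267.47802734] [59.285343170166016, 98.26927185058594] 179.45598
C (array([339.36428833, 273.1946106 ]), [56.85738754272461, 95.32295989990234], np.float32(9.563727))
  call [ 1.43  3.34  0.03 -0.49]
  call [ 1.28  3.4   0.03 -0.49]
  call [ 1.14  3.45  0.03 -0.49]
  call [ 0.99  3.5   0.03 -0.49]
```

```bash
H="python3 -m handwheel"
$H '[[85,0.36,0.84,0,-0.1],[85,0.72,1.68,0,-0.25],[85,1.08,2.5,0,-0.4],[85,1.43,3.34,0,-0.49],[85,1.43,3.34,0,-0.49]]' | sed -n 2p
$H '[[85,1.28,3.4,0,-0.49],[85,1.28,3.4,0,-0.49],[85,1.28,3.4,0,-0.49],[85,1.28,3.4,0,-0.49],[85,1.28,3.4,0,-0.49]]' | sed -n 2p
$H '[[85,1.14,3.45,0,-0.49],[85,1.14,3.45,0,-0.49],[85,1.14,3.45,0,-0.49],[85,1.14,3.45,0,-0.49],[85,1.14,3.45,0,-0.49]]' | sed -n 2p
$H '[[85,0.99,3.5,0,-0.49],[85,0.99,3.5,0,-0.49],[85,0.99,3.5,0,-0.49],[85,0.99,3.5,0,-0.49],[85,0.99,3.5,0,-0.49]]' | sed -n 2p
$H '[[85,0,0,0,0],[85,0,0,0,0],[85,0,0,0,0],[85,0,0,0,0],[85,0,0,0,0]]' | sed -n 2p
python3 - <<'E'
from h import *
c,a=tin((.339,.272),'w14.png')
y=(a+90)%180;plan([*c,.06],y,n=1)
E
```

```text
eef_pos: [0.5032, -0.127, 0.2551]
eef_pos: [0.4488, 0.0052, 0.256]
eef_pos: [0.3938, 0.1387, 0.2563]
eef_pos: [0.3389, 0.2728, 0.2563]
eef_pos: [0.3401, 0.2701, 0.2569]
px [325. 173.] tin [337.5 272.2] [57.1 94.2] long axis 9.1
  call [ 0.06  0.06  4.92 -0.02]
```

```bash
H="python3 -m handwheel"
$H '[[85,0.06,0.06,1,0],[85,0.06,0.06,2,0],[85,0.06,0.06,3,0],[85,0.06,0.06,4,0],[85,0.06,0.06,4.9,0]]' | sed -n 2p
$H '[[85,0,0,0.5,0],[85,0,0,1,0],[85,0,0,1.37,0],[85,0,0,1.37,0],[85,0,0,1.37,0]]' 60| sed -n '2p;4p'
$H '[[75,0,0,0,0],[65,0,0,0,0],[55,0,0,0,0],[50,0,0,0,0],[45,0,0,0,0]]' 
$H '[[45,0,0,0,0],[45,0,0,0,0],[45,0,0,-0.3,0],[45,0,0,-0.7,0],[45,0,0,-1.2,0]]' | sed -n '2p;5p'
$H '[[45,0,0,-0.8,0],[45,0,0,-1.6,0],[45,0,0,-2.4,0],[45,0,0,-3,0],[45,0,0,-3,0]]' | sed -n '2p;5p'
python3 - <<'E'
from h import *
plan([.5605,-.267,.17],89.3,n=4)
E
```

```text
eef_pos: [0.3364, 0.2724, 0.059]
eef_pos: [0.3365, 0.2724, 0.0058]
force: [0.5, -0.9, 0.5]
time: 37.77
eef_pos: [0.3381, 0.2734, 0.0078]
ee_rot: [0.001, -0.079, 0.997, 0.0]
force: [-2.8, -1.2, 7.1]
width: 0.0565
eef_pos: [0.336, 0.2725, 0.0544]
width: 0.0562
eef_pos: [0.3403, 0.2745, 0.1806]
width: 0.0563
  call [-0.83 -3.56  0.07  0.49]
  call [-0.98 -3.52  0.07  0.49]
  call [-1.13 -3.48  0.07  0.49]
  call [-1.27 -3.42  0.07  0.49]
```

```bash
H="python3 -m handwheel"
$H '[[45,-0.17,-0.71,0,0.1],[45,-0.33,-1.42,0,0.2],[45,-0.5,-2.14,0,0.3],[45,-0.66,-2.85,0,0.4],[45,-0.83,-3.56,0,0.49]]' | tail -1
$H '[[45,-0.2,-0.7,0,0.1],[45,-0.4,-1.41,0,0.2],[45,-0.6,-2.1,0,0.3],[45,-0.8,-2.82,0,0.4],[45,-0.98,-3.52,0,0.49]]' | tail -1
$H '[[45,-0.23,-0.7,0,0.1],[45,-0.45,-1.4,0,0.2],[45,-0.68,-2.1,0,0.3],[45,-0.9,-2.78,0,0.4],[45,-1.13,-3.48,0,0.49]]' | tail -1
$H '[[45,-0.25,-0.7,0,0.1],[45,-0.5,-1.4,0,0.2],[45,-0.76,-2.05,0,0.3],[45,-1.02,-2.74,0,0.4],[45,-1.27,-3.42,0,0.49]]' | tail -1
$H '[[45,0,0,0,0],[45,0,0,0,0],[45,0,0,0,0],[45,0,0,0,0],[45,0,0,0,0]]' | sed -n '2p;5p'
python3 - <<'E'
from h import *
plan([.5605,-.267,.08],89.3)
P=env.camera_params('wrist');w=rgb('wrist');save(w,'w15.png');t=rgb('top');save(t,'t15.png')
p=pose()[0];g=cv2.cvtColor(w,cv2.COLOR_RGB2GRAY);print([int(x) for x in g[150:190,322]])
for v,z in((162,p[2]-.0065),(164,p[2]+.0175)): print(v,(onz(P,322,v,z,True)-p)*1000)
g=cv2.cvtColor(cv2.imread('pics/w12.png'),6);print([int(x) for x in g[150:190,322]])
E
```

```text
width: 0.0561
width: 0.0565
width: 0.0565
width: 0.0561
eef_pos: [0.5569, -0.2675, 0.1739]
width: 0.0563
  call [-0.09  0.01  2.35  0.  ]
[155, 162, 164, 163, 160, 156, 133, 131, 130, 131, 130, 119, 79, 71, 70, 73, 76, 73, 83, 104, 123, 135, 142, 148, 153, 157, 160, 163, 164, 162, 163, 163, 164, 163, 158, 143, 135, 131, 132, 131]
162 [-47.59586743  -0.30737077  -6.5       ]
164 [-50.20732803  -0.23900198  17.5       ]
[156, 155, 156, 146, 132, 127, 128, 126, 126, 118, 98, 76, 69, 71, 72, 72, 82, 100, 119, 134, 139, 144, 150, 157, 160, 161, 162, 161, 160, 161, 161, 162, 160, 150, 126, 129, 130, 130, 130, 130]
```

```bash
H="python3 -m handwheel"
$H '[[45,-0.09,0,0.6,0],[45,-0.09,0,1.2,0],[45,-0.09,0,1.8,0],[45,-0.09,0,2.2,0],[45,-0.09,0,2.35,0]]' | sed -n '2p;4p'
$H '[[45,0,0,0.2,0],[45,0,0,0.3,0],[45,0,0,0.36,0],[45,0,0,0.36,0],[45,0,0,0.36,0]]' | sed -n '2p;4p'
$H '[[45,0,0,0,0],[45,0,0,0.05,0],[45,0,0,0.05,0],[45,0,0,0.05,0],[45,0,0,0.05,0]]' | sed -n '2p;4,5p'
```

```text
eef_pos: [0.5589, -0.2669, 0.0768]
force: [0.2, -0.0, -0.4]
eef_pos: [0.5614, -0.2691, 0.0666]
force: [0.3, -0.1, -1.0]
eef_pos: [0.5608, -0.2687, 0.0638]
force: [-0.1, 0.3, -1.5]
width: 0.0565
```

```bash
H="python3 -m handwheel"
$H '[[45,0,0.03,0,0],[45,0,0.03,0.03,0],[45,0,0.03,0.05,0],[45,0,0.03,0.06,0],[45,0,0.03,0.06,0]]' | sed -n '2p;4,5p'
$H '[[56,0,0,0,0],[60,0,0,0,0],[64,0,0,0,0],[70,0,0,0,0],[75,0,0,0,0]]' | sed -n '2p;4p'
$H '[[80,0,0,-0.5,0],[80,0,0,-1.5,0],[80,0,0,-2.5,0],[80,0,0,-3.5,0],[80,0,0,-4.5,0]]' | sed -n '2p;4p'
$H '[[85,0,0,-0.8,0],[85,0,0,-0.8,0],[85,0,0,-0.8,0],[85,0,0,-0.8,0],[85,0,0,-0.8,0]]' | sed -n '2p;4p'
python3 - <<'E'
from h import *
P=env.camera_params('wrist');w=rgb('wrist');save(w,'w16.png');px=wpx(P,[.561,-.266,.078]);c,s,a,X=rect(P,blob(w,px,'grey'),.078);print(px,c,s,a)
t=rgb('top');save(t,'t16.png');sc=rgb('scene');save(sc,'s16.png')
A=cv2.resize(sc[160:300,180:500],(800,350));B=cv2.resize(w[100:300,200:600],(500,250));o=np.zeros((600,800,3),np.uint8);o[:350]=A;o[350:,:500]=B
o[350:,510:]=cv2.resize(t[150:240,155:260],(290,250));save(o,'c16.png')
E
```

```text
eef_pos: [0.5609, -0.2674, 0.0619]
force: [-3.1, 1.1, 4.5]
width: 0.0562
eef_pos: [0.5608, -0.2676, 0.0611]
force: [-0.6, -0.1, -0.4]
eef_pos: [0.5606, -0.2673, 0.243]
force: [0.1, -0.0, -0.2]
eef_pos: [0.56, -0.2669, 0.2709]
force: [0.2, 0.8, -0.7]
(np.float64(323.87041162157965), np.float64(181.97978939550995)) [ 559.45739746 -267.99108887] [60.50132751464844, 96.28768157958984] 179.24498
```

View pics/c16.png

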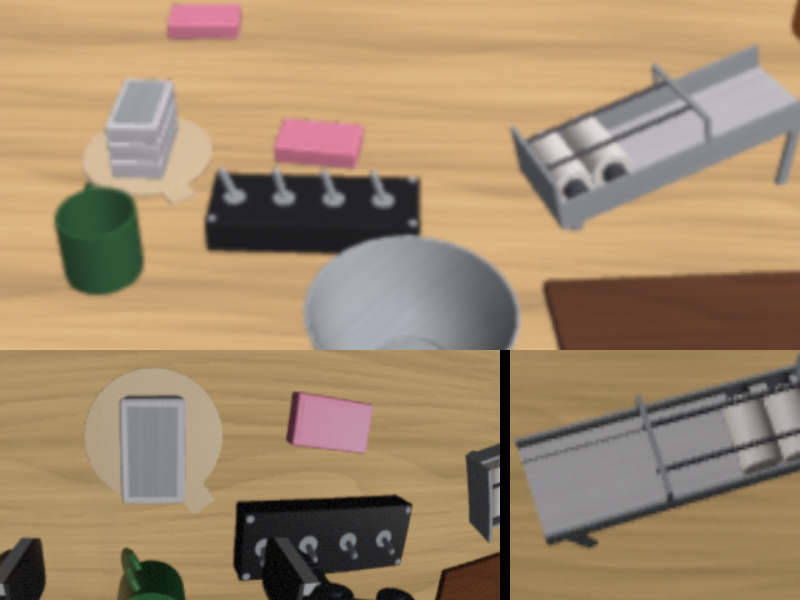

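```bash
H="python3 -m handwheel"
python3 - <<'E'
from h import *
plan([.665,-.06,.26],90,n=2)
E
```

```text
call [-1.28  2.61  0.14 -0.07]
  call [-1.29  2.6   0.14 -0.07]
```

```bash
H="python3 -m handwheel"
$H '[[60,-0.3,0.65,0,0],[40,-0.6,1.3,0,0],[20,-0.95,1.95,0,0],[0,-1.28,2.61,0.14,0],[0,-1.28,2.61,0.14,0]]' 30| sed -n 2p
$H '[[0,-1.29,2.6,0.14,-0.1],[0,-1.29,2.6,0.14,-0.1],[0,-1.29,2.6,0.14,-0.1],[0,-1.29,2.6,0.14,-0.1],[0,-1.29,2.6,0.14,-0.1]]' | sed -n 2p
$H '[[0,0,0,0,0],[0,0,0,0,0],[0,0,0,0,0],[0,0,0,0,0],[0,0,0,0,0]]' | sed -n '2p;5p'
python3 - <<'E'
from h import *
P=env.camera_params('wrist');np.save('P17.npy',P,allow_pickle=True);w=rgb('wrist');save(w,'w17.png')
cv2.imwrite('pics/c17.png',w[60:400,120:540,::-1])
hsv=cv2.cvtColor(w,cv2.COLOR_RGB2HSV);m=(hsv[...,2]<60).astype(np.uint8);m[260:]=0
n,l,s,c=cv2.connectedComponentsWithStats(m)
for i in range(1,n):
    if s[i,4]>800: 
        k=max(cv2.findContours((l==i).astype(np.uint8),0,1)[0],key=len)[:,0];print(s[i],rect(P,k,.04)[:3])
E
```

```text
eef_pos: [0.6144, -0.1587, 0.2657]
eef_pos: [0.6663, -0.0591, 0.2608]
eef_pos: [0.6661, -0.0613, 0.2622]
width: -0.0001
[ 283  146  129   69 7266] (array([672.08459473, -31.58306122]), [84.2680892944336, 153.97711181640625], np.float32(90.318504))
[ 233  148   37   68 1449] (array([ 673.40771484, -149.80747986]), [38.67713165283203, 85.20049285888672], np.float32(5.1395526))
```

View pics/c17.png

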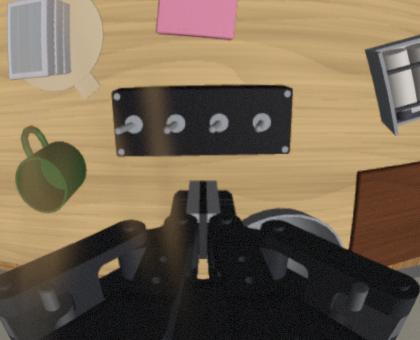

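```bash
python3 - <<'E'
from h import *
P=np.load('P17.npy',allow_pickle=True).item();T=env.camera_params('top')
w=cv2.imread('pics/w17.png');g=cv2.cvtColor(w,6)
S=np.array([onz(P,u,v,.04,True)[:2] for u,v in((237,157),(408,154),(405,209),(241,212.5))])*1000
print(S.round(1),S.mean(0));a=(S[1]+S[2]-S[0]-S[3])/2;yaw=np.degrees(np.arctan2(a[1],a[0]));print('row dir',yaw,np.linalg.norm(a))
print('pivots',[(onz(P,u,v,.04,True)[:2]*1000).round(1) for u,v in((254,185),(296,184),(339,183),(382,183))])
print('cup',onz(T,412,132,.075))
c=S.mean(0)/1000;r=np.array([np.cos(np.radians(yaw)),np.sin(np.radians(yaw))]);st=c-.13*r;print('start',st)
# edges along col 200.. of panel
print([int(x) for x in g[140:156,330]],[int(x) for x in g[205:225,330]],[int(x) for x in g[175,225:240]],[int(x) for x in g[175,404:418]])
x=plan([*st,.13],yaw,n=1);
E
```

```text
[[ 641.7 -165.7]
 [ 639.2   41. ]
 [ 708.5   41.1]
 [ 712.  -165.4]] [675.33336467 -62.23083852]
row dir 90.83515974930208 206.60692983502258
pivots [array([ 676.8, -146.1]), array([676.1, -94.3]), array([675.2, -42.6]), array([675.2,   9.9])]
cup [ 0.74158323 -0.26665978  0.075     ]
start [ 0.67722821 -0.19221703]
[176, 176, 177, 168, 140, 78, 22, 17, 15, 29, 38, 37, 39, 33, 39, 35] [32, 32, 38, 35, 35, 34, 42, 36, 31, 49, 117, 155, 159, 160, 160, 157, 155, 157, 161, 163] [171, 170, 172, 172, 172, 172, 171, 157, 94, 57, 54, 47, 47, 46, 38] [36, 45, 43, 42, 38, 42, 47, 93, 145, 168, 169, 169, 170, 172]
  call [-0.29 -3.28  3.31 -0.23]
```

```bash
H="python3 -m handwheel"
$H '[[0,-0.29,-1,0.9,-0.2],[0,-0.29,-2,1.8,-0.2],[0,-0.29,-3,2.7,-0.2],[0,-0.29,-3.28,3.31,-0.2],[0,-0.29,-3.28,3.31,-0.2]]' | sed -n 2p
$H '[[0,0,0,0.3,0],[0,0,0,0.6,0],[0,0,0,0.9,0],[0,0,0,1.2,0],[0,0,0,1.2,0]]' | sed -n 2p
$H '[[0,0,0,0,0],[0,0,0,0,0],[0,0,0,0,0],[0,0,0,0,0],[0,0,0,0,0]]' | sed -n '2p;4,5p'
python3 - <<'E'
from h import *
x=plan([.6772,-.192,.071],90.8,n=1);plan([.6736,.058,.071],90.8,frm=x,n=4)
E
```

```text
eef_pos: [0.675, -0.1943, 0.1251]
eef_pos: [0.6764, -0.1895, 0.0794]
eef_pos: [0.6778, -0.1918, 0.0826]
force: [-1.0, 0.8, -0.8]
width: -0.0006
  call [ 0.02 -0.    0.29 -0.01]
  call [ 0.    1.56 -0.   -0.  ]
  call [ 0.    1.56 -0.   -0.  ]
  call [ 0.    1.56 -0.   -0.  ]
  call [ 0.    1.56 -0.   -0.  ]
```

```bash
H="python3 -m handwheel"
$H '[[0,0,0,0.1,0],[0,0,0,0.2,0],[0,0,0,0.29,0],[0,0,0,0.29,0],[0,0,0,0.29,0]]' | sed -n '2p;4p'
$H '[[0,0,0.3,0,0],[0,0,0.6,0,0],[0,0,0.9,0,0],[0,0,1.2,0,0],[0,0,1.56,0,0]]' | sed -n '2p;4p'
python3 - <<'E'
from h import *
x=plan([.6763,-.130,.071],90.8,n=1)
E
```

```text
eef_pos: [0.6769, -0.1915, 0.0693]
force: [0.7, -0.1, 0.6]
eef_pos: [0.6768, -0.1281, 0.0706]
force: [0.7, 0.1, -0.2]
  call [ 0.01 -0.05 -0.01 -0.01]
```

```bash
H="python3 -m handwheel"
$H '[[0,0,0.3,0,0],[0,0,0.6,0,0],[0,0,0.9,0,0],[0,0,1.2,0,0],[0,0,1.56,0,0]]' | sed -n '2p;4p'
$H '[[0,0,0.3,0,0],[0,0,0.6,0,0],[0,0,0.9,0,0],[0,0,1.2,0,0],[0,0,1.56,0,0]]' | sed -n '2p;4p'
$H '[[0,0,0.3,0,0],[0,0,0.6,0,0],[0,0,0.9,0,0],[0,0,1.2,0,0],[0,0,1.56,0,0]]' | sed -n '2p;4p'
$H '[[0,0,0,0,0],[0,0,0,-1,0],[0,0,0,-2,0],[0,0,0,-3,0],[0,0,0,-4,0]]' | sed -n '2p;4p'
$H '[[0,1,0,0,0],[0,2,0,0,0],[0,3,0,0,0],[0,3,0,0,0],[0,3,0,0,0]]' | sed -n '2p;4p'
python3 - <<'E'
from h import *
P=env.camera_params('wrist');w=rgb('wrist');t=rgb('top');s=rgb('scene');save(w,'w18.png');save(t,'t18.png');save(s,'s18.png')
o=np.zeros((600,800,3),np.uint8);o[:350]=cv2.resize(s[160:300,180:500],(800,350));o[350:,:500]=cv2.resize(t[110:280,160:500],(500,250));o[350:,500:]=cv2.resize(w[60:310,120:420],(300,250));save(o,'c18.png')
E
```

```text
eef_pos: [0.6756, -0.0658, 0.0699]
force: [0.3, -1.6, 4.8]
eef_pos: [0.6752, -0.0043, 0.0714]
force: [-4.0, -2.3, 8.2]
eef_pos: [0.6737, 0.059, 0.0697]
force: [0.1, 0.4, 0.2]
eef_pos: [0.6736, 0.0579, 0.2316]
force: [-0.1, 1.0, 0.5]
eef_pos: [0.5515, 0.0566, 0.229]
force: [1.5, -0.2, 1.3]
```

View pics/c18.png

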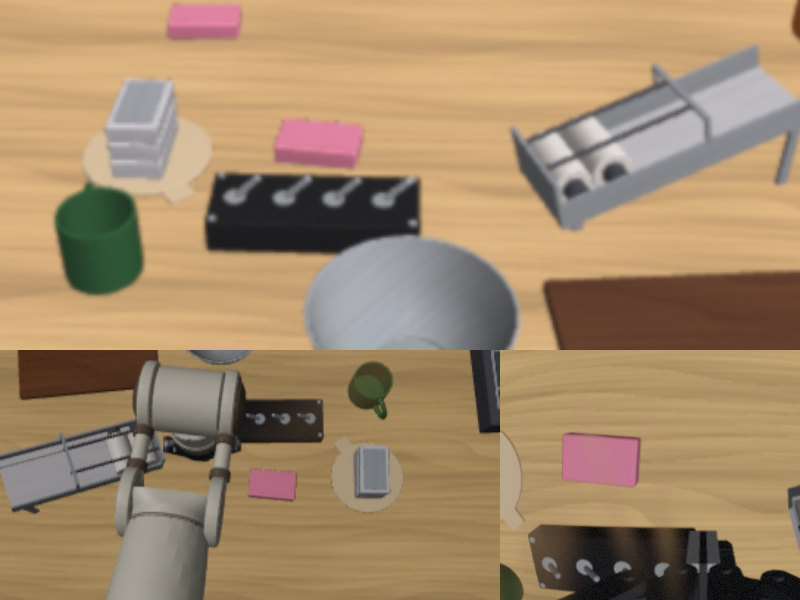

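```bash
python3 - <<'E'
from bench import env
print(env.state()['time'],env.state()['force']);print(env.close_job())
E
```

```text
49.4667 [-0.7028529   0.40840772  0.39290542]
the job is handed in; nothing more can be done
None
```

The job is done and handed in at about 49.5 s of the 210 s allowed. No verdict is reported.

- **Jars:** I found two. Both are in the rack, resting against the low stop and each other, straight and with their caps on the ledge side. The jars' final position on the rack floor was judged from the pictures, not measured.
- **Tins:** All three silver tins are in one pile on the tan lid; the pink ones were left alone. After each placing, the tin centres measured within about 1.5 mm of each other and 2–3 mm of the lid's centre. Their long axes agreed to within 0.5°.
- **Toggles:** The last view before the sweep showed all four still on. I swept once with shut fingers, tips about 70 mm above the table, 1–2 mm under the height asked for at times. All four now lean to the off side. From the scene picture I estimate at least about 1.0 rad each, past the 0.8 rad limit.
- **Cup:** It sits in the same place in the scene pictures before and after the sweep.

No check failed. The second jar met about 7 N as I set it down; I took this to be the rack floor, let it go, and it rolled down normally. The grip never slackened noticeably and no tin was found out of place.

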